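Dry-set four small carvings on their slate base slabs

TASK

The four small limestone carvings - turtle, baluster, urn and pinnacle - are finished: dry-set each one on the slate base slab that was cut for it, the slab that has the same outline as the carving's own foot. Each must stand upright on the scribed line, in the middle of its slab with its sides parallel to the slab's edges, so that the margin is even all round. Set them down gently, never knock one over, and leave the mallet and the chisel where they lie.

Things in the scene. Friction and masses are not known exactly. Their poses are not given: they have to be found in the camera images.
- turtle_mid (a point): Limestone turtle on an oblong plinth, its foot: 100 (x) x 56 (y) x 28 mm high, upright sides. The turtle rises to 52 mm above the underside, within the plinth's outline, head towards +x. About 0.5 kg. The point: above the plinth's middle, 26 mm over the underside (just under the plinth's top); z up. Grip it across the plinth's 56 mm width.
- baluster_mid (a point): Limestone baluster, 116 mm high: square foot 60 x 60 x 14 mm, round turned shaft, square cap 46 x 46 x 20 mm at the top, its sides parallel to the foot's. About 0.4 kg. The point: on its axis, 58 mm over the underside; z up, x and y square to the sides. The cap's middle is 48 mm above the point; grip the cap across two opposite sides.
- urn_mid (a point): Limestone urn with domed lid and knob, 102 mm high, round all over: foot 64 mm in diameter and 12 mm high, thin stem, straight round body 54 mm in diameter from 48 to 72 mm over the underside, lid above. About 0.36 kg. The point: on its axis, 51 mm over the underside; z up. The straight body's middle is 9 mm above the point.
- pinnacle_mid (a point): Six-sided limestone pinnacle, 96 mm high: foot 56 mm across flats, 14 mm high; shaft 40 mm across flats up to 70 mm; then a low spire with a ball on top. About 0.32 kg. The point: on its axis, 48 mm over the underside, about where to grip the shaft, across flats. z up; x is square to one pair of flats (others at 60 and 120 degrees), foot and shaft alike.
- slab_oblong: Dark slate base slab, oblong, 124 (along x) x 80 (along y) x 20 mm, lying flat on the bench and fast; a pale line scribed on its top shows where the 100 x 56 mm foot goes, 12 mm in from every edge. Origin: the middle of its underside, so its top is 20 mm above the origin; z is up.
- slab_square: Dark slate base slab, square, 84 x 84 x 20 mm, lying flat on the bench and fast; a pale scribed 60 x 60 mm square, 12 mm in from every edge, parallel to the edges. Origin: the middle of its underside, top 20 mm above it; x and y are square to the edges, z is up.
- slab_round: Dark slate base slab, round, 88 mm in diameter, 20 mm thick, lying flat on the bench and fast; a pale scribed circle 64 mm in diameter, 12 mm in from the edge. Origin: the middle of its underside, top 20 mm above it; z is up.
- slab_hex: Dark slate base slab, hexagonal, 80 mm across flats, 20 mm thick, lying flat on the bench and fast; a pale scribed hexagon 56 mm across flats, 12 mm in from every edge. Origin: the middle of its underside, top 20 mm above it; x is square to one pair of flat sides (the other pairs at 60 and 120 degrees), z is up.
- mallet: Carver's round mallet lying on its side at the far edge of the work, to be left alone: white nylon head 80 mm in diameter and 98 mm long, wooden handle 150 mm long towards -x of its frame. Origin on the bench under the head, which is 80 mm high.
- chisel: Steel stone chisel 195 mm long (along its x), 26 mm wide at the blade, 16 mm high, lying at the far edge of the work, to be left alone. Origin: under its middle, on the bench.
Mind the look-alikes: they are no part of the job. What is shaped like the part that bears pinnacle_mid but blue or purple is not meant.

How it is judged:
By the outcome, as a careful person would: the job done as asked, in the order asked, and still so for the second after the job is handed in, with the robot touching nothing.
It also fails if it takes over 115 s, if anything falls off the work surface, if the arm or the gripper's body presses on something with over 40 N, if the wrist force passes 120 N, or if a joint passes its speed limit or range.

ROBOT

A 7-joint arm with a two-finger parallel gripper is mounted at the origin on the work surface. World frame = base frame: x ahead of the robot, y to its left, z up, the work surface at z = 0. Lengths are in m, angles in rad, forces in N, time in s.
With the tool pointing down it reaches from about 0.35 to 0.9 m from the base axis. Payload 19.9 kg.
Tool frame: the origin (TCP) lies on the centre line of the jaws, within the pads' length; the fingertips stand 22 mm ahead of it and the grasp point (between the pads) lies 3 mm ahead of it; z points along the fingers, y is the line along which they close (so a half turn about z gives the same grasp; the last joint's range is limited). The gripper opens to 94 mm and grips with 3 to 60 N. Pads are 16 mm wide; open, the fingers measure 119 mm over their backs; the gripper's body (75 mm by 177 mm) begins 78 mm behind the grasp point.
Start: joints at [-1.357, 0.417, -0.01, 1.614, 0.005, 1.111, -0.053], TCP at [0.158, 0.605, 0.227] pointing down, gripper open.
Joint ranges: [-2.81, 2.81], [-0.39, 2.02], [-1.27, 1.25], [0.06, 2.57], [-1.19, 4.33], [0.19, 2], [-2.82, 2.82]. Speed limits (rad/s): [1.89, 1.89, 2.39, 2.39, 3.01, 3.01, 3.01].

INTERFACE

Orientations are given as a rotation vector (axis times angle).
In Python, from cell import arm gives the robot as it stands. The module is installed in compiled form; this text tells all that it offers.
- The arm moves only by the tool play_rows, never from a script. Its argument "targets" is a list of rows, each a list of 7 numbers: the turn, a rotation vector about the tool's x, y, z in rad, then the shift along the tool's x, y, z in cm, then the gripper's target within -1 to 1 (shut at 1, half-way at 0, fully open at -1). A call has 1 to 10 rows; each row shifts and turns the commanded pose from where the row before left it, along the tool's axes as they then stand; what a row does not reach is not made up. A row lasts 1/12 s, in which the tool goes at most 41.7 mm and 7.16 degrees, less where a joint would pass 70% of its speed; a pose out of reach is approached as far as the arm can. A call is refused whole if a number of a shift passes 4.17 or a number of a turn 0.125, either way. A call with a gripper value outside its range is refused whole. The fingers move at their own pace and stop on an object; the grip force is fixed at half the most. Time passes only in rows, so rows that do not move let the fingers close. It gives the time, the measured TCP pose, the force, the opening and the grip force at its end, in the units of the state.
- arm.get_obs(): the state, without advancing time (a new reading comes with each control period).
- arm.snapshot(name): name is "scene" or "side" or "wrist"; returns a dict with "color" (400x640x3 uint8, blue, green, red), "z_map" (400x640 float32, m along the optical axis (not along the pixel's ray), 0 where there is no reading), "mtx" (3x3 intrinsics, pixels), "rvec" (rotation vector, rad) and "tvec" (3), from world to camera coordinates, as OpenCV has them; the wrist camera has in their place "tool_from_camera" (4x4, takes a point from camera to tool coordinates, whose origin is the TCP and whose axes are the flange's). Camera axes: x right, y down, z forward; pixel columns grow to the right and rows downward; lengths in m; the calibration is good to about 2 mm. A picture is of the moment at which its call begins: read the wrist's pose just before it.
- arm.sign_off(): hands the job in; it is judged then, once.
The state is a dict: "time": time; "q": joint angles; "dq": joint speeds; "tau": joint torques, N m; "eef_pos": TCP position; "tool_rot": TCP orientation; "contact_force": force on the tool from outside, world axes, zero at the start; "wrist_torque": the same for the moment, N m; "gripper_width": opening from 0.0 (shut) to 1.0 (fully open); "gripper_force": force on a finger pad.
Only numpy, scipy, OpenCV 4.12 (cv2) and the standard library are available. Lean on these libraries where they do the work, as an engineer would, in place of code of your own. Each camera call takes 0.05 s, during which the arm holds its last target. There are 200 camera calls.

## Working session

There is one attempt and no reset: what is moved stays moved. The work goes in short steps, Python scripts to look and compute and a tool call to move; the robot and the scene stay as the last step left them, time stands still between calls to the robot, and variables do not carry over. Pictures are saved under pics/ and viewed, at most 14 in all, crops included, and the job is handed in when it is done.

Besides the shell and the picture viewer there is one more tool, called after "Emit:" as a command line: name --pt "numbers of a row" for each row, then --argument value for the rest. play_rows: Moves the arm, as the interface text tells. Its arguments: {"type":"object","properties":{"targets":{"type":"array"}},"required":["targets"]}

```bash
mkdir -p pics; python3 - <<'E'
from cell import arm
import cv2,numpy as np
o=arm.get_obs();print({k:np.round(v,3) for k,v in o.items()})
for n in("scene","side","wrist"):
    s=arm.snapshot(n);cv2.imwrite(f"pics/{n}0.png",s["color"]);np.savez(f"{n}0.npz",**s)
    print(n,[(k,np.round(s[k],3).tolist()) for k in s if k not in("color","z_map")])
E
```

```text
{'time': np.float64(0.0), 'q': array([-1.357,  0.418, -0.01 ,  1.614,  0.005,  1.111, -0.053]), 'dq': array([ 0.001, -0.   ,  0.001, -0.002,  0.001, -0.   ,  0.001]), 'tau': array([-0.0000e+00, -8.5127e+01,  6.3900e-01, -4.2599e+01, -4.9000e-02,
        1.8000e-02,  0.0000e+00]), 'eef_pos': array([0.158, 0.604, 0.227]), 'tool_rot': array([-4.010e-01, -3.116e+00,  2.000e-03]), 'contact_force': array([-0.397, -0.673,  0.592]), 'wrist_torque': array([ 0.028,  0.043, -0.027]), 'gripper_force': np.float64(0.0), 'gripper_width': np.float64(1.0)}
scene [('mtx', [[381.029, 0.0, 319.588], [0.0, 381.029, 200.75], [0.0, 0.0, 1.0]]), ('rvec', [2.085, 1.202, -0.484]), ('tvec', [-0.273, -0.302, 1.503])]
side [('mtx', [[423.404, 0.0, 324.524], [0.0, 423.404, 205.696], [0.0, 0.0, 1.0]]), ('rvec', [0.093, -2.722, 1.504]), ('tvec', [0.526, 0.077, 1.069])]
wrist [('mtx', [[292.632, 0.0, 322.863], [0.0, 292.632, 202.887], [0.0, 0.0, 1.0]]), ('tool_from_camera', [[-0.0, -0.973, -0.229, 0.066], [1.0, -0.001, 0.0, -0.0], [-0.001, -0.229, 0.973, -0.157], [0.0, 0.0, 0.0, 1.0]])]
```

View pics/scene0.png

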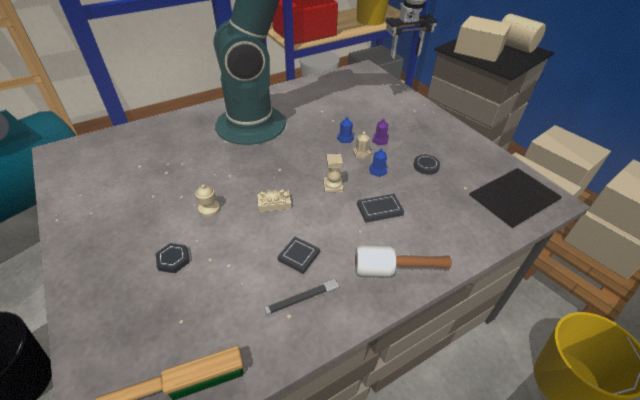

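View pics/side0.png

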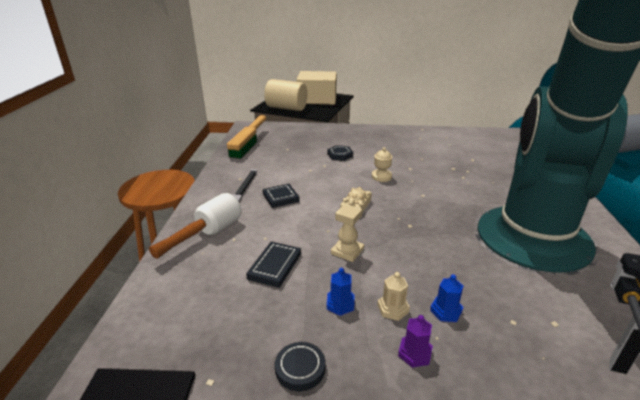

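The scene view shows: urn (207,198), turtle (274,200), baluster (334,172), cream pinnacle (363,145) among the blue and purple ones, hex slab (172,258), square (299,254), oblong (381,207) and round (427,164). The side view agrees, and the pinnacle is at (396,295) there. Next I measure them from both cameras.

```bash
cat > h.py <<'E'
import cv2,numpy as np
from scipy.spatial.transform import Rotation as R
def cloud(s,pose=None):
    z=s["z_map"];h,w=z.shape;v,u=np.mgrid[:h,:w];K=s["mtx"]
    P=np.stack([(u-K[0,2])/K[0,0]*z,(v-K[1,2])/K[1,1]*z,z],-1)
    if pose is None:
        Rm=R.from_rotvec(np.ravel(s["rvec"])).as_matrix();W=(P-np.ravel(s["tvec"]))@Rm
    else:
        T=s["tool_from_camera"];W=P@T[:3,:3].T+T[:3,3]
        W=W@R.from_rotvec(pose[1]).as_matrix().T+pose[0]
    W[z==0]=np.nan
    return W
def masks(s,W):
    hsv=cv2.cvtColor(s["color"],cv2.COLOR_BGR2HSV).astype(int);H,S,V=hsv[...,0],hsv[...,1],hsv[...,2]
    with np.errstate(invalid="ignore"):
        area=(W[...,0]>.25)&(W[...,0]<1.1)&(abs(W[...,1])<.7)
        cream=area&(H>10)&(H<35)&(S>35)&(V>60)&(W[...,2]>.006)&(W[...,2]<.14)
        slab=area&(W[...,2]>.012)&(W[...,2]<.028)&((V<75)|(S<60))
    return cream,slab
def comps(m,amin):
    n,l,st,c=cv2.connectedComponentsWithStats(m.astype(np.uint8))
    return [(l==i,st[i],c[i]) for i in range(1,n) if st[i,4]>=amin]
E
python3 - <<'E'
from h import *
for n in("scene","side"):
    s=dict(np.load(n+"0.npz"));W=cloud(s)
    b=W[(abs(W[...,2])<.015)&(W[...,0]>.3)&(W[...,0]<.9)&(abs(W[...,1])<.4)];print(n,"bench z",np.median(b[:,2]),b[:,2].std())
    c,d=masks(s,W)
    for k,m in(("cream",c),("slab",d)):
        for mm,st,ce in comps(m,60):
            p=W[mm]; r=cv2.minAreaRect((p[:,:2]*1000).astype(np.float32))
            print(k,ce.astype(int),st[4],"rect mm",np.round(r[0]),np.round(r[1]),round(r[2]),"z",np.round(np.percentile(p[:,2],[5,50,98]),3))
E
```

```text
scene bench z 0.0011069708860082697 0.002224149906354594
cream [361 145] 327 rect mm [375. 267.] [55. 54.] 9 z [0.01  0.043 0.093]
cream [333 172] 587 rect mm [467.  92.] [60. 65.] 63 z [0.013 0.063 0.119]
cream [206 200] 546 rect mm [ 374. -294.] [62. 52.] 84 z [0.012 0.057 0.097]
cream [273 199] 618 rect mm [ 449. -111.] [100.  61.] 70 z [0.01  0.034 0.053]
cream [423 261] 592 rect mm [866. 117.] [140.  30.] 59 z [0.037 0.051 0.057]
cream [182 375] 2788 rect mm [ 839. -521.] [281.  46.] 80 z [0.045 0.057 0.061]
slab [426 162] 365 rect mm [540. 426.] [87. 89.] 73 z [0.016 0.021 0.025]
slab [515 195] 2165 rect mm [800. 572.] [169. 243.] 2 z [0.012 0.014 0.017]
slab [330 185] 67 rect mm [477.  74.] [43. 31.] 50 z [0.013 0.021 0.028]
slab [379 206] 846 rect mm [631. 160.] [124.  85.] 74 z [0.015 0.021 0.024]
slab [209 207] 101 rect mm [ 379. -289.] [34. 63.] 21 z [0.013 0.017 0.027]
slab [298 253] 839 rect mm [ 664. -141.] [86. 87.] 28 z [0.017 0.021 0.024]
slab [171 256] 702 rect mm [ 506. -441.] [80. 90.] 80 z [0.016 0.021 0.024]
slab [301 295] 507 rect mm [ 781. -194.] [193.  26.] 8
[... 747 characters left out ...]
 25.] 86 z [0.012 0.015 0.018]
slab [280 193] 506 rect mm [ 664. -139.] [85. 89.] 29 z [0.015 0.02  0.022]
slab [218 227] 120 rect mm [780.  36.] [102.  37.] 35 z [0.013 0.022 0.028]
slab [273 262] 1375 rect mm [630. 162.] [127.  81.] 74 z [0.016 0.02  0.022]
slab [299 363] 1845 rect mm [541. 429.] [87. 87.] 33 z [0.017 0.02  0.022]
slab [101 374] 66 rect mm [871. 471.] [17. 28.] 41 z [0.012 0.013 0.014]
slab [115 377] 84 rect mm [846. 478.] [38. 24.] 90 z [0.012 0.013 0.014]
slab [170 383] 414 rect mm [753. 482.] [70. 55.] 5 z [0.012 0.013 0.015]
slab [133 388] 233 rect mm [806. 492.] [44. 43.] 5 z [0.012 0.013 0.014]
slab [107 390] 107 rect mm [845. 502.] [21. 41.] 65 z [0.012 0.013 0.014]
```

```bash
cat >> h.py <<'E'
def plan(xyz,az,half=True):
    """residual from present pose to TCP xyz with tool y at azimuth az deg; turn first, then shift"""
    from cell import arm
    o=arm.get_obs();Rm=R.from_rotvec(o["tool_rot"]).as_matrix();p=np.array(o["eef_pos"])
    best=None
    for k in ((0,180) if half else (0,)):
        a=np.radians(az+k);y=np.array([np.cos(a),np.sin(a),0]);z=np.array([0,0,-1.]);G=np.stack([np.cross(y,z),y,z],1)
        t=R.from_matrix(Rm.T@G).as_rotvec()
        if best is None or np.linalg.norm(t)<np.linalg.norm(best[0]):best=(t,G)
    t,G=best;d=np.array(xyz)-p
    ya=np.degrees(np.arctan2(Rm[1,1],Rm[0,1]))
    print("at",np.round(p,4),"yaz %.1f"%ya,"q7 %.2f"%o["q"][6],"t %.1f"%o["time"],"| turn",np.round(t,3),"then shift cm",np.round(G.T@d*100,2))
def look(name=None):
    from cell import arm
    o=arm.get_obs();s=arm.snapshot("wrist");W=cloud(s,(np.array(o["eef_pos"]),np.array(o["tool_rot"])))
    c,d=masks(s,W)
    if name:cv2.imwrite(f"pics/{name}.png",s["color"])
    return s,W,c,d
def rect(p):
    r=cv2.minAreaRect((p[:,:2]*1000).astype(np.float32));return np.round(r[0],1),np.round(r[1],1),round(r[2],1)
def report(W,c,d,near,rad=.09):
    near=np.array(near)
    for k,m in(("cream",c),("slab",d)):
        for mm,st,ce in comps(m,100):
            mm=cv2.erode(mm.astype(np.uint8),np.ones((2,2)))>0
            p=W[mm]
            if len(p)<50 or np.linalg.norm(np.median(p[:,:2],0)-near)>rad:continue
            print(k,ce.astype(int),len(p),"all",rect(p),"z",np.round(np.percentile(p[:,2],[2,50,99]),4),"circ",np.round(np.array(sum(map(lambda q:list(q) if isinstance(q,tuple) else [q],cv2.minEnclosingCircle((p[:,:2]*1000).astype(np.float32))),[])),1))
            if k=="cream":
                for a,b in((.008,.018),(.02,.032),(.04,.07),(.07,.09),(.09,.102),(.108,.125)):
                    q=p[(p[:,2]>a)&(p[:,2]<b)]
                    if len(q)>30:print("  z",a,b,len(q),rect(q),"mean",np.round(q[:,:2].mean(0)*1000,1))
E
```

Emit:
play_rows --pt "0 0 0.066 -3.55 -0.65 -0.1 -1" --pt "0 0 0.066 -3.55 -0.65 -0.1 -1" --pt "0 0 0.066 -3.55 -0.65 -0.1 -1" --pt "0 0 0.066 -3.55 -0.65 -0.1 -1" --pt "0 0 0.066 -3.55 -0.65 -0.1 -1" --pt "0 0 0.066 -3.55 -0.65 -0.1 -1" --pt "0 0 0.066 -3.55 -0.65 -0.1 -1" --pt "0 0 0.066 -3.55 -0.65 -0.1 -1"

```text
time: 0.82
eef_pos: [0.3834, 0.4264, 0.2353]
tool_rot: [1.205, 2.901, -0.0]
contact_force: [1.3, 0.8, -1.0]
gripper_width: 0.999
gripper_force: 0.0
```

Emit:
play_rows --pt "0 0 0.066 -3.55 -0.65 -0.1 -1" --pt "0 0 0.066 -3.55 -0.65 -0.1 -1" --pt "0 0 0.066 -3.55 -0.65 -0.1 -1" --pt "0 0 0.066 -3.55 -0.65 -0.1 -1" --pt "0 0 0.066 -3.55 -0.65 -0.1 -1" --pt "0 0 0.066 -3.55 -0.65 -0.1 -1" --pt "0 0 0.066 -3.55 -0.65 -0.1 -1" --pt "0 0 0.066 -3.55 -0.65 -0.1 -1" --pt "0 0 0.066 -3.55 -0.65 -0.1 -1"

```text
time: 1.57
eef_pos: [0.4897, 0.1245, 0.2444]
tool_rot: [2.001, 2.422, -0.0]
contact_force: [0.9, -0.3, 0.8]
gripper_width: 1.003
gripper_force: 0.0
```

Emit:
play_rows --pt "0 0 0.066 -3 -0.6 -0.1 -1" --pt "0 0 0.066 -3 -0.6 -0.1 -1" --pt "0 0 0.066 -3 -0.6 -0.1 -1" --pt "0 0 0.066 -3 -0.6 -0.1 -1" --pt "0 0 0.066 -3 -0.6 -0.1 -1" --pt "0 0 0.066 -3 -0.4 -0.1 -1" --pt "0 0 0.066 -2.5 -0.3 -0.1 -1" --pt "0 0 0 0 0 0 -1"

```text
time: 2.23
eef_pos: [0.4514, -0.0819, 0.2518]
tool_rot: [2.508, 1.891, 0.0]
contact_force: [0.4, -0.2, 0.4]
gripper_width: 1.001
gripper_force: 0.0
```

```bash
python3 - <<'E'
from h import *
s,W,c,d=look("w1");plan((.449,-.111,.25),-20);report(W,c,d,(.45,-.11))
E
```

```text
at [ 0.4522 -0.0796  0.2517] yaz -15.7 q7 -0.09 t 2.3 | turn [ 0.    -0.     0.076] then shift cm [-3.06  0.78  0.17]
cream [325 206] 2488 all (array([ 448.7, -110.9]), array([99.8, 55.5]), 69.5) z [0.0263 0.0388 0.0524] circ [ 448.4 -110.8   55.5]
  z 0.02 0.032 655 (array([ 448.8, -110.9]), array([99.8, 54.5]), 69.2) mean [ 448.2 -111.3]
  z 0.04 0.07 1196 (array([ 450.6, -102.8]), array([79.4, 43.5]), 70.5) mean [ 448.7 -107.8]
```

View pics/w1.png

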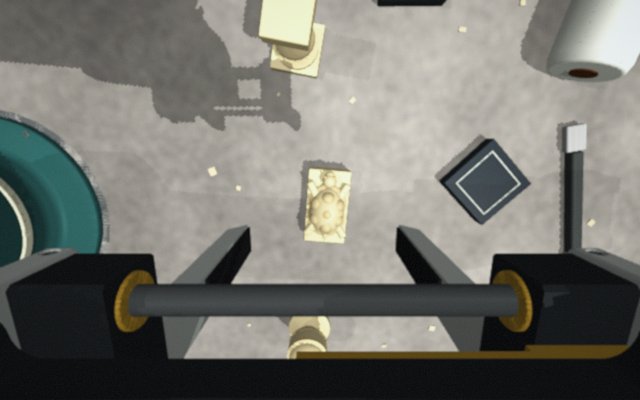

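The wrist view shows the turtle at (328,204) with its head towards the top of the image, the square slab at (485,180) and the fingers on either side. The turtle measures 99.8 x 55.5 mm, as stated. I turn, centre over it and go down.

Emit:
play_rows --pt "0 0 0.086 0 0 0 -1" --pt "0 0 0 -1.5 0.4 2 -1" --pt "0 0 0 -1.6 0.35 2.5 -1" --pt "0 0 0 0 0 3.5 -1" --pt "0 0 0 0 0 3.5 -1" --pt "0 0 0 0 0 3.5 -1" --pt "0 0 0 0 0 0 -1" --pt "0 0 0 0 0 0 -1"

```text
time: 2.95
eef_pos: [0.4484, -0.109, 0.1011]
tool_rot: [-2.577, -1.794, 0.005]
contact_force: [0.2, 0.2, -0.2]
gripper_width: 0.999
gripper_force: 0.0
```

```bash
python3 - <<'E'
from h import *
plan((.4487,-.1109,.029),-20.6)
E
```

```text
at [ 0.4484 -0.109   0.1011] yaz -20.3 q7 0.11 t 3.0 | turn [-0.003  0.002  0.005] then shift cm [-0.17  0.09  7.21]
```

Emit:
play_rows --pt "0 0 0.005 -0.17 0.09 2 -1" --pt "0 0 0 0 0 2.2 -1" --pt "0 0 0 0 0 2 -1" --pt "0 0 0 0 0 1 -1" --pt "0 0 0 0 0 0 -1" --pt "0 0 0 0 0 0 1" --pt "0 0 0 0 0 0 1" --pt "0 0 0 0 0 0 1" --pt "0 0 0 0 0 0 1" --pt "0 0 0 0 0 0 1"

```text
time: 3.78
eef_pos: [0.4497, -0.1112, 0.0301]
tool_rot: [2.583, 1.788, 0.001]
contact_force: [0.2, -0.8, -0.1]
gripper_width: 0.684
gripper_force: 0.0
```

```bash
python3 - <<'E'
from h import *
plan((.4487,-.1109,.029),-20.6)
E
```

```text
at [ 0.4497 -0.1112  0.0301] yaz -20.6 q7 0.23 t 3.8 | turn [ 0.001 -0.    -0.   ] then shift cm [-0.01 -0.1   0.11]
```

Emit:
play_rows --pt "0 0 0 0 0 0 1" --pt "0 0 0 0 0 0 1" --pt "0 0 0 0 0 0 1" --pt "0 0 0 0 0 -1 1" --pt "0 0 0 0 0 -3 1" --pt "0 0 0 0 0 -4 1" --pt "0 0 0 0 0 -4 1" --pt "0 0 0 0 0 -4 1" --pt "0 0 0 2 0.7 -2 1"

```text
time: 4.53
eef_pos: [0.4619, -0.0982, 0.214]
tool_rot: [2.587, 1.78, 0.004]
contact_force: [1.3, 0.2, -3.2]
gripper_width: 0.591
gripper_force: 30.0
```

Emit:
play_rows --pt "0 0 -0.04 3.5 1.3 0 1" --pt "0 0 -0.04 3.5 1.3 0 1" --pt "0 0 0 3.5 1.3 0 1" --pt "0 0 0 3.5 1.3 0 1" --pt "0 0 0 3.0 0.7 0 1" --pt "0 0 0 2 0.7 0 1" --pt "0 0 0 0 0 0 1" --pt "0 0 0 0 0 0 1"

```text
time: 5.2
eef_pos: [0.5822, 0.0672, 0.2094]
tool_rot: [2.508, 1.891, -0.002]
contact_force: [-0.9, -1.0, -4.9]
gripper_width: 0.592
gripper_force: 30.0
```

```bash
cat >> h.py <<'E'
def slab(s,W,near,plane=.02,rad=.085):
    """outline of slab top and scribed line near xy, by rays onto plane z=plane is checked by depth"""
    dxy=np.linalg.norm(W[...,:2]-np.array(near),axis=-1);g=s["color"].max(-1)
    with np.errstate(invalid="ignore"):top=(dxy<rad)&(abs(W[...,2]-plane)<.006)
    lab=comps(top,200);top=max(lab,key=lambda a:a[1][4])[0]
    p=W[top];print("slab",rect(p),"z",np.round(np.median(p[:,2]),4),"cent",np.round(p[:,:2].mean(0)*1000,1))
    inner=cv2.erode(top.astype(np.uint8),np.ones((5,5)))>0
    q=W[inner&(g>np.median(g[inner])+40)]
    if len(q)>20:
        e=cv2.minEnclosingCircle((q[:,:2]*1000).astype(np.float32))
        print("line",len(q),rect(q),"circ",np.round(e[0],1),round(e[1],1))
E
python3 - <<'E'
from h import *
s,W,c,d=look("w2");plan((.630,.161,.0501),-16);slab(s,W,(.63,.161));report(W,c,d,(.465,.09))
from cell import arm;print(arm.get_obs()["gripper_width"],arm.get_obs()["gripper_force"])
E
```

```text
at [0.5819 0.0661 0.2095] yaz -16.1 q7 -0.22 t 5.2 | turn [-0.001  0.001 -0.001] then shift cm [10.45  2.01 15.94]
slab (array([631.2, 160.2]), array([123.2,  80. ]), 74.3) z 0.02 cent [631.8 162.6]
line 985 (array([631.8, 159.7]), array([103.8,  60.1]), 74.0) circ [632.  159.5] 58.8
cream [223 193] 1915 all (array([468.8,  92.1]), array([59.1, 58.3]), 63.7) z [0.0119 0.0556 0.1159] circ [468.7  91.4  40.5]
  z 0.008 0.018 421 (array([468.9,  92.5]), array([58.3, 58.3]), 63.7) mean [480.3 105.8]
  z 0.02 0.032 295 (array([476.9,  94.7]), array([32.2, 52.9]), 16.1) mean [478.2 101.9]
  z 0.04 0.07 613 (array([477.5,  94.3]), array([26.3, 45.6]), 11.4) mean [481.4  95.6]
  z 0.09 0.102 96 (array([487.8,  87.5]), array([20.2, 50.5]), 1.0) mean [487.8  91. ]
  z 0.108 0.125 277 (array([483.4,  96.3]), array([30.7, 61.3]), 18.2) mean [482.2 101.3]
slab [243 197] 476 all (array([484.6,  83.9]), array([60.9, 26.2]), 73.9) z [0.0127 0.0152 0.0245] circ [480.9  84.8  31.7]
0.5896431822896017 29.998759925365448
```

View pics/w2.png

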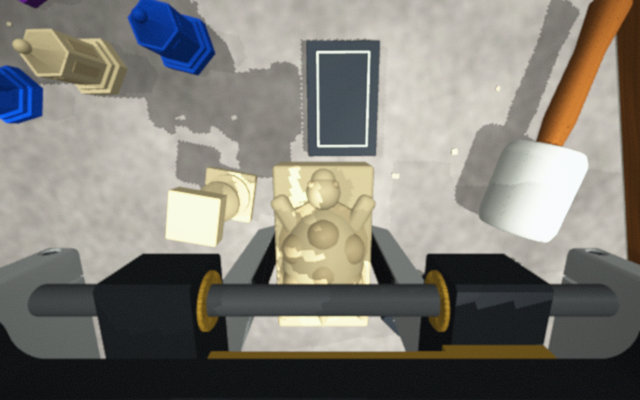

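The wrist view shows the turtle held square in the jaws, with the oblong slab ahead at (343,97) and its scribed line clear. I move over the slab and stop just above it.

Emit:
play_rows --pt "0 0 -0.005 3 0.6 0 1" --pt "0 0 0 3 0.6 2 1" --pt "0 0 0 2.5 0.6 3 1" --pt "0 0 0 1.89 0.37 3 1" --pt "0 0 0 0 0 3 1" --pt "0 0 0 0 0 2 1" --pt "0 0 0 0 0 1 1" --pt "0 0 0 0 0 0 1" --pt "0 0 0 0 0 0 1"

```text
time: 6.0
eef_pos: [0.6319, 0.1597, 0.0705]
tool_rot: [2.506, 1.894, 0.0]
contact_force: [0.1, 0.4, -4.2]
gripper_width: 0.59
gripper_force: 30.0
```

```bash
python3 - <<'E'
from h import *
plan((.6314,.160,.0501),-15.8)
from cell import arm;print(arm.get_obs()["contact_force"])
E
```

```text
at [0.6319 0.1597 0.0705] yaz -15.8 q7 -0.27 t 6.0 | turn [ 0.001  0.    -0.   ] then shift cm [ 0.02 -0.06  2.04]
[ 0.11164151  0.41334237 -4.24703134]
```

Emit:
play_rows --pt "0 0 0 0.02 -0.06 0.8 1" --pt "0 0 0 0 0 0.7 1" --pt "0 0 0 0 0 0.25 1" --pt "0 0 0 0 0 0.1 1" --pt "0 0 0 0 0 0.1 1" --pt "0 0 0 0 0 0.05 1" --pt "0 0 0 0 0 0 1" --pt "0 0 0 0 0 0 1"

```text
time: 6.67
eef_pos: [0.6312, 0.1609, 0.0498]
tool_rot: [2.505, 1.896, 0.0]
contact_force: [-1.9, -1.1, 2.0]
gripper_width: 0.593
gripper_force: 30.0
```

Emit:
play_rows --pt "0 0 0 0 0 0 -1" --pt "0 0 0 0 0 0 -1" --pt "0 0 0 0 0 0 -1" --pt "0 0 0 0 0 0 -1" --pt "0 0 0 0 0 0 -1" --pt "0 0 0 0 0 -1.5 -1" --pt "0 0 0 0 0 -4 -1" --pt "0 0 0 0 0 -4 -1" --pt "0 0 0 0 0 -4 -1" --pt "0 0 0 0 0 -4 -1"

```text
time: 7.5
eef_pos: [0.6308, 0.1606, 0.2277]
tool_rot: [2.505, 1.895, 0.001]
contact_force: [-0.4, 0.3, -0.6]
gripper_width: 0.997
gripper_force: 0.0
```

Emit:
play_rows --pt "0 0 0 -2 -2 -4 -1" --pt "0 0 0 -3 -3 -2 -1" --pt "0 0 0 -3 -3 0 -1" --pt "0 0 0 -3 -3 0 -1" --pt "0 0 0 -2 -2 0 -1" --pt "0 0 0.06 0 0 0 -1" --pt "0 0 0.12 0 0 0 -1" --pt "0 0 0 0 0 0 -1" --pt "0 0 0 0 0 0 -1"

```text
time: 8.25
eef_pos: [0.4799, 0.0762, 0.277]
tool_rot: [-2.663, -1.667, -0.001]
contact_force: [0.2, 0.2, 0.6]
gripper_width: 1.001
gripper_force: 0.0
```

```bash
python3 - <<'E'
from h import *
s,W,c,d=look("w3");plan((.4688,.0924,.109),-26.3);slab(s,W,(.631,.16));report(W,c,d,(.465,.09));print();
report(W-np.array([0,0,.02]),c,d,(.631,.16))
E
```

```text
at [0.4799 0.0762 0.2767] yaz -25.8 q7 -0.58 t 8.3 | turn [ 0.    -0.     0.008] then shift cm [ 0.96 -1.71 16.77]
slab (array([631.1, 160.7]), array([124.6,  80.3]), 74.2) z 0.02 cent [612.6 158.4]
line 28 (array([614.9, 109.7]), array([ 1.9, 54.4]), 72.7) circ [615.1 110.5] 27.2
cream [308 168] 582 all (array([467.7,  92. ]), array([56.5, 57.2]), 64.1) z [0.0127 0.0221 0.1171] circ [468.8  92.8  38.7]
  z 0.008 0.018 200 (array([467.7,  92. ]), array([56.5, 57.2]), 64.1) mean [475.8 105.4]
  z 0.02 0.032 107 (array([480.5, 102.6]), array([19.6, 49.3]), 40.4) mean [478.5 108.9]
  z 0.04 0.07 64 (array([477. , 110.9]), array([ 4.1, 26. ]), 63.3) mean [477.1 110.7]
  z 0.108 0.125 155 (array([463.9, 106.7]), array([61.7, 30.4]), 16.9) mean [471.  108.8]
slab [324 166] 185 all (array([480.5,  85.4]), array([57. , 28.4]), 64.7) z [0.0124 0.0141 0.0223] circ [481.5  84.9  31.3]

cream [401  67] 3472 all (array([636.9, 161.1]), array([105.5,  68.2]), 74.0) z [0.0026 0.0374 0.0524] circ [636.5 161.8  61.5]
  z 0.008 0.018 105 (array([605.1, 157.4]), array([ 38.3, 104.3]), 8.4) mean [603.9 162.7]
  z 0.02 0.032 813 (array([630.8, 160. ]), array([98.8, 56.9]), 74.2) mean [625.8 172. ]
  z 0.04 0.07 1603 (array([632.2, 167.4]), array([79.4, 43.3]), 74.7) mean [628.8 161.6]
slab [384  81] 1498 all (array([630.8, 159.7]), array([122.5,  79.7]), 74.3) z [-0.0017  0.0001  0.0059] circ [631.2 159.1  72.1]
```

View pics/w3.png

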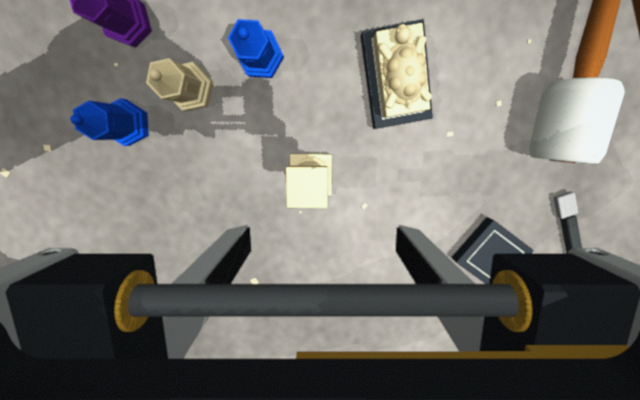

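The turtle sits at (402,67) centred on its slab to within 1 mm. The baluster's cap is at (308,187); I measure the cap from depth alone because its colour is washed out.

```bash
python3 - <<'E'
from h import *
s,W,c,d=look()
def sl(a,b,near,rad):
    with np.errstate(invalid="ignore"):m=(W[...,2]>a)&(W[...,2]<b)&(np.linalg.norm(W[...,:2]-np.array(near),axis=-1)<rad)
    print(m.sum(),rect(W[m]),W[m].mean(0))
sl(.112,.122,(.468,.092),.05);sl(.007,.018,(.468,.092),.05)
slab(s,W,(.664,-.14))
E
```

```text
1715 (array([467.7,  92.1]), array([46.4, 45.5]), 62.6) [0.4679016  0.09265669 0.11585879]
364 (array([467.5,  93.2]), array([58.2, 60. ]), 62.9) [0.48092722 0.10361307 0.01386947]
slab (array([ 663.9, -139.5]), array([84.1, 83.8]), 28.2) z 0.0198 cent [ 660.4 -126.8]
line 204 (array([ 663.2, -138.3]), array([64.2, 57.9]), 28.1) circ [ 665.7 -139.1] 40.3
```

Emit:
play_rows --pt "0 0 0.021 0 0 0 -1" --pt "0 0 0 0.45 -0.9 2 -1" --pt "0 0 0 0.44 -0.91 3 -1" --pt "0 0 0 0 0 3 -1" --pt "0 0 0 0 0 3 -1" --pt "0 0 0 0 0 1 -1" --pt "0 0 0 0 0 0 -1" --pt "0 0 0 0 0 0 -1"

```text
time: 9.02
eef_pos: [0.4683, 0.0922, 0.157]
tool_rot: [2.682, 1.634, -0.001]
contact_force: [-0.5, -0.1, 0.2]
gripper_width: 0.998
gripper_force: 0.0
```

```bash
python3 - <<'E'
from h import *
plan((.4678,.0924,.109),-27)
E
```

```text
at [0.4683 0.0922 0.157 ] yaz -27.3 q7 -0.53 t 9.0 | turn [ 0.     0.001 -0.005] then shift cm [-0.01 -0.05  4.8 ]
```

Emit:
play_rows --pt "0 0 -0.005 0 -0.05 1.8 -1" --pt "0 0 0 0 0 2 -1" --pt "0 0 0 0 0 1 -1" --pt "0 0 0 0 0 0 -1" --pt "0 0 0 0 0 0 1" --pt "0 0 0 0 0 0 1" --pt "0 0 0 0 0 0 1" --pt "0 0 0 0 0 0 1" --pt "0 0 0 0 0 0 1" --pt "0 0 0 0 0 0 1"

```text
time: 9.85
eef_pos: [0.4675, 0.0928, 0.1086]
tool_rot: [2.678, 1.642, 0.001]
contact_force: [0.3, -0.2, -0.0]
gripper_width: 0.611
gripper_force: 0.0
```

Emit:
play_rows --pt "0 0 0 0 0 0 1" --pt "0 0 0 0 0 0 1" --pt "0 0 0 0 0 0 1" --pt "0 0 0 0 0 0 1" --pt "0 0 0 0 0 0 1" --pt "0 0 0 0 0 0 1" --pt "0 0 0 0 0 0 1"

```text
time: 10.43
eef_pos: [0.4674, 0.0927, 0.1083]
tool_rot: [2.678, 1.642, 0.0]
contact_force: [0.2, -0.7, 3.5]
gripper_width: 0.489
gripper_force: 30.0
```

```bash
python3 - <<'E'
from h import *
plan((.4678,.0924,.109),-27);plan((.664,-.1392,.25),-61.8)
E
```

```text
at [0.4674 0.0927 0.1083] yaz -27.0 q7 -0.46 t 10.4 | turn [ 0. -0.  0.] then shift cm [-0.01  0.05 -0.07]
at [0.4674 0.0927 0.1083] yaz -27.0 q7 -0.46 t 10.4 | turn [ 0.    -0.     0.608] then shift cm [  6.36  29.73 -14.17]
```

Emit:
play_rows --pt "0 0 0 0 0 -1 1" --pt "0 0 0 0 0 -3 1" --pt "0 0 0 0 0 -3.5 1" --pt "0 0 0 0 0 -3.5 1" --pt "0 0 0.1 0 0 -2.5 1" --pt "0 0 0.1 0 0 -0.7 1" --pt "0 0 0.1 0 0 0 1" --pt "0 0 0.1 0 0 0 1" --pt "0 0 0.1 0 0 0 1" --pt "0 0 0.108 0 0 0 1"

```text
time: 11.27
eef_pos: [0.4669, 0.0925, 0.2506]
tool_rot: [3.049, 0.757, -0.001]
contact_force: [-0.2, 0.6, -2.9]
gripper_width: 0.489
gripper_force: 30.0
```

Emit:
play_rows --pt "0 0 0 -0.6 2.5 0 1" --pt "0 0 0 -0.7 3.5 0 1" --pt "0 0 0 -0.7 3.5 0 1" --pt "0 0 0 -0.7 3.5 0 1" --pt "0 0 0 -0.7 3.5 0 1" --pt "0 0 0 -0.7 3.5 0 1" --pt "0 0 0 -0.7 3.5 0 1" --pt "0 0 0 -0.6 3.2 0 1" --pt "0 0 0 -0.3 2 0 1" --pt "0 0 0 0 0.8 0 1"

```text
time: 12.1
eef_pos: [0.5559, -0.1977, 0.2506]
tool_rot: [3.047, 0.759, -0.002]
contact_force: [-1.2, -0.3, -4.0]
gripper_width: 0.486
gripper_force: 30.0
```

```bash
python3 - <<'E'
from h import *
s,W,c,d=look("w4");plan((.664,-.1395,.1284),-61.8);slab(s,W,(.664,-.1395),rad=.07)
with np.errstate(invalid="ignore"):m=(W[...,2]<.2)&(c|(W[...,2]>.1))
E
```

```text
at [ 0.5563 -0.1973  0.2505] yaz -62.0 q7 -0.50 t 12.2 | turn [ 0.001  0.001 -0.004] then shift cm [12.23  0.   12.21]
slab (array([ 665.4, -140.5]), array([83.8, 84. ]), 28.2) z 0.0201 cent [ 666.1 -140.4]
line 572 (array([ 665.6, -141.3]), array([63.7, 64.3]), 28.0) circ [ 664.9 -141.4] 43.9
```

View pics/w4.png

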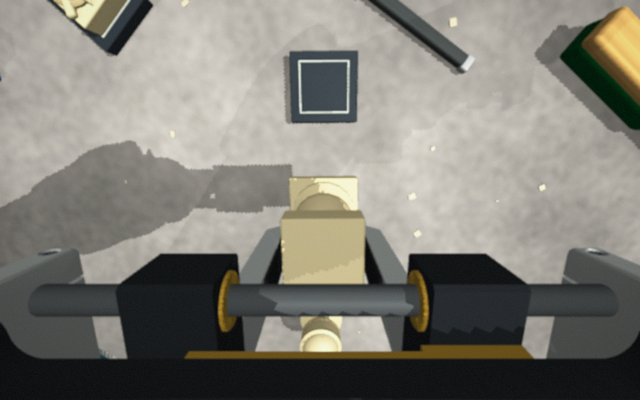

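The square slab is at (323,87), and the held baluster hangs straight with its foot at (323,193). I move over and down.

Emit:
play_rows --pt "0 0 -0.004 2.5 0.1 0 1" --pt "0 0 0 3.5 0 0 1" --pt "0 0 0 3.3 0 1 1" --pt "0 0 0 2 0 2.5 1" --pt "0 0 0 0.96 0 2.7 1" --pt "0 0 0 0 0 2.5 1" --pt "0 0 0 0 0 1.5 1" --pt "0 0 0 0 0 0.5 1" --pt "0 0 0 0 0 0 1" --pt "0 0 0 0 0 0 1"

```text
time: 12.98
eef_pos: [0.665, -0.137, 0.1448]
tool_rot: [3.045, 0.77, 0.002]
contact_force: [0.5, -0.7, -3.1]
gripper_width: 0.491
gripper_force: 30.0
```

```bash
python3 - <<'E'
from h import *
plan((.6648,-.1402,.1284),-61.8)
E
```

```text
at [ 0.665  -0.137   0.1448] yaz -61.6 q7 -0.56 t 13.0 | turn [ 0.001 -0.001  0.003] then shift cm [-0.17  0.27  1.64]
```

Emit:
play_rows --pt "0 0 0.003 -0.17 0.27 0.6 1" --pt "0 0 0 0 0 0.3 1" --pt "0 0 0 0 0 0 1" --pt "0 0 0 0 0 0 1"

```text
time: 13.32
eef_pos: [0.6646, -0.1402, 0.1345]
tool_rot: [3.047, 0.766, 0.0]
contact_force: [0.3, -0.0, -3.0]
gripper_width: 0.489
gripper_force: 30.0
```

```bash
python3 - <<'E'
from h import *
plan((.6648,-.1402,.1284),-61.8)
E
```

```text
at [ 0.6646 -0.1402  0.1345] yaz -61.8 q7 -0.55 t 13.3 | turn [ 0. -0.  0.] then shift cm [0.02 0.01 0.61]
```

Emit:
play_rows --pt "0 0 0 0 0 0.3 1" --pt "0 0 0 0 0 0.15 1" --pt "0 0 0 0 0 0.08 1" --pt "0 0 0 0 0 0.05 1" --pt "0 0 0 0 0 0.05 1" --pt "0 0 0 0 0 0 1" --pt "0 0 0 0 0 0 1"

```text
time: 13.9
eef_pos: [0.6646, -0.1401, 0.1286]
tool_rot: [-3.047, -0.766, -0.001]
contact_force: [-3.2, 1.2, 6.1]
gripper_width: 0.489
gripper_force: 30.0
```

Emit:
play_rows --pt "0 0 0 0 0 0 -1" --pt "0 0 0 0 0 0 -1" --pt "0 0 0 0 0 0 -1" --pt "0 0 0 0 0 0 -1" --pt "0 0 0 0 0 0 -1" --pt "0 0 0 0 0 -1.5 -1" --pt "0 0 0 0 0 -3.5 -1" --pt "0 0 0 0 0 -4 -1" --pt "0 0 0 0 0 -4 -1" --pt "0 0 0 -1 0 -1 -1"

```text
time: 14.73
eef_pos: [0.658, -0.1449, 0.2752]
tool_rot: [3.043, 0.767, 0.011]
contact_force: [1.2, -0.2, 0.7]
gripper_width: 0.996
gripper_force: 0.0
```

Emit:
play_rows --pt "0 0 0 -3 -0.05 0 -1" --pt "0 0 0 -4 -0.1 0 -1" --pt "0 0 0 -4 -0.1 0 -1" --pt "0 0 0 -4 -0.1 0 -1" --pt "0 0 0 -4 -0.1 0 -1" --pt "0 0 0 -4 -0.1 0 -1" --pt "0 0 0 -3 -0.1 0 -1" --pt "0 0 0 -2 0 0 -1" --pt "0 0 0 0 0 0 -1" --pt "0 0 0 0 0 0 -1"

```text
time: 15.57
eef_pos: [0.4056, -0.272, 0.2689]
tool_rot: [-3.047, -0.764, -0.003]
contact_force: [0.6, 1.2, -0.1]
gripper_width: 0.999
gripper_force: 0.0
```

```bash
cat >> h.py <<'E'
def sl(W,a,b,near,rad):
    with np.errstate(invalid="ignore"):m=(W[...,2]>a)&(W[...,2]<b)&(np.linalg.norm(W[...,:2]-np.array(near),axis=-1)<rad)
    if m.sum()<10:return
    q=W[m][:,:2]*1000;e=cv2.minEnclosingCircle(q.astype(np.float32))
    print((a,b),m.sum(),rect(W[m]),"mean",np.round(q.mean(0),1),"circ",np.round(e[0],1),round(e[1],1))
E
python3 - <<'E'
from h import *
s,W,c,d=look("w5");plan((.371,-.29,.063),-61.8);report(W,c,d,(.371,-.29))
print("baluster");slab(s,W,(.665,-.14),rad=.07)
for a,b in((.13,.141),(.03,.039)):sl(W,a,b,(.665,-.14),.06)
print("urn");
for a,b in((.006,.016),(.04,.075),(.094,.108)):sl(W,a,b,(.371,-.29),.05)
E
```

```text
at [ 0.4064 -0.2714  0.2687] yaz -61.8 q7 -0.38 t 15.6 | turn [ 0.    -0.001  0.   ] then shift cm [-3.99 -0.04 20.57]
cream [323 215] 1750 all (array([ 371.6, -293.1]), array([56.8, 57.1]), 72.2) z [0.012  0.0774 0.1003] circ [ 369.1 -293.9   31. ]
  z 0.008 0.018 306 (array([ 380.4, -288.3]), array([36.3, 61.7]), 26.4) mean [ 385.1 -283.8]
  z 0.04 0.07 140 (array([ 383.6, -284.8]), array([19.8, 52. ]), 29.9) mean [ 388.1 -282.3]
  z 0.07 0.09 1214 (array([ 368.8, -294.6]), array([54.7, 52. ]), 27.7) mean [ 371.9 -291.9]
  z 0.09 0.102 87 (array([ 367.7, -292.7]), array([13.1, 15.2]), 9.3) mean [ 369.5 -292.9]
slab [331 197] 116 all (array([ 392.1, -294.3]), array([11.3, 43.7]), 0.4) z [0.0122 0.014  0.0163] circ [ 388.4 -294.3   21.9]
balusterTraceback (most recent call last):
  File "<stdin>", line 3, in <module>
  File "h.py", line 59, in slab
    lab=comps(top,200);top=max(lab,key=lambda a:a[1][4])[0]
                           ~~~^^^^^^^^^^^^^^^^^^^^^^^^^^
ValueError: max() iterable argument is empty
```

View pics/w5.png

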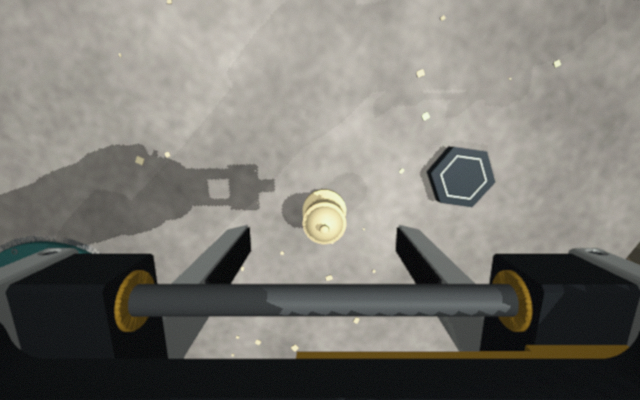

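The urn is at (324,216), and the hex slab shows at (463,178). I descend on the urn and also check the baluster with the scene camera.

Emit:
play_rows --pt "0 0 0 -1.5 0.1 0 -1" --pt "0 0 0 -1.83 0.06 2 -1" --pt "0 0 0 -1 0 3 -1" --pt "0 0 0 0 0 3.5 -1" --pt "0 0 0 0 0 3.5 -1" --pt "0 0 0 0 0 2 -1" --pt "0 0 0 0 0 0 -1" --pt "0 0 0 0 0 0 -1"

```text
time: 16.28
eef_pos: [0.3683, -0.2937, 0.128]
tool_rot: [-3.046, -0.766, 0.003]
contact_force: [-0.8, -0.5, 0.2]
gripper_width: 1.003
gripper_force: 0.0
```

```bash
python3 - <<'E'
from h import *
from cell import arm
plan((.369,-.2933,.063),-61.8)
W=cloud(arm.snapshot("scene"))
print("urn knob");sl(W,.094,.108,(.37,-.292),.03)
print("bal");sl(W,.016,.024,(.665,-.14),.065);sl(W,.03,.039,(.665,-.14),.06);sl(W,.13,.141,(.665,-.14),.06)
E
```

```text
at [ 0.3683 -0.2937  0.128 ] yaz -61.8 q7 -0.10 t 16.3 | turn [-0.001  0.002  0.001] then shift cm [ 0.08 -0.    6.5 ]
urn knob
(0.094, 0.108) 15 (array([ 370.3, -294.1]), array([10.6,  7.5]), 28.4) mean [ 370.9 -293.7] circ [ 369.6 -293.1] 5.7
bal
(0.016, 0.024) 320 (array([ 664.5, -140.9]), array([85.5, 86.8]), 28.3) mean [ 683.7 -147.8] circ [ 665.9 -141.2] 58.4
(0.03, 0.039) 155 (array([ 662.4, -140.4]), array([60.8, 62.7]), 28.7) mean [ 676.9 -146.8] circ [ 663.8 -141. ] 40.5
(0.13, 0.141) 289 (array([ 662.8, -140.8]), array([48. , 47.5]), 27.0) mean [ 665.3 -141.7] circ [ 664.2 -140.4] 30.9
```

Emit:
play_rows --pt "0 0 0 0.08 0 2 -1" --pt "0 0 0 0 0 2.5 -1" --pt "0 0 0 0 0 1.5 -1" --pt "0 0 0 0 0 0.5 -1" --pt "0 0 0 0 0 0 -1" --pt "0 0 0 0 0 0 1" --pt "0 0 0 0 0 0 1" --pt "0 0 0 0 0 0 1" --pt "0 0 0 0 0 0 1" --pt "0 0 0 0 0 0 1"

```text
time: 17.17
eef_pos: [0.3696, -0.2931, 0.0635]
tool_rot: [3.046, 0.766, 0.001]
contact_force: [-0.1, -0.5, -0.1]
gripper_width: 0.682
gripper_force: 0.0
```

Emit:
play_rows --pt "0 0 0 0 0 0 1" --pt "0 0 0 0 0 0 1" --pt "0 0 0 0 0 0 1" --pt "0 0 0 0 0 0 1" --pt "0 0 0 0 0 0 1" --pt "0 0 0 0 0 0 1"

```text
time: 17.67
eef_pos: [0.3694, -0.2931, 0.0631]
tool_rot: [3.047, 0.766, 0.0]
contact_force: [-0.3, 1.6, 5.7]
gripper_width: 0.566
gripper_force: 30.0
```

```bash
python3 - <<'E'
from h import *
plan((.369,-.2933,.063),-61.8);plan((.540,.428,.25),0)
s,W,c,d=look()
print("knob held");sl(W,.092,.108,(.369,-.293),.02);sl(W,.075,.09,(.369,-.293),.04)
E
```

```text
at [ 0.3694 -0.2931  0.0631] yaz -61.8 q7 0.01 t 17.7 | turn [ 0.    -0.     0.001] then shift cm [-0.05 -0.    0.01]
at [ 0.3694 -0.2931  0.0631] yaz -61.8 q7 0.01 t 17.7 | turn [ 0.    -0.    -1.078] then shift cm [ 72.11  17.06 -18.69]
knob held
(0.092, 0.108) 310 (array([ 370.7, -292.6]), array([ 6.5, 11.3]), 26.1) mean [ 371.3 -292.2] circ [ 368.7 -293.5] 5.7
(0.075, 0.09) 4918 (array([ 374.6, -290.3]), array([33.4, 76.7]), 27.3) mean [ 376.  -289.7] circ [ 377.8 -288.6] 38.4
```

Emit:
play_rows --pt "0 0 0 0 0 -1 1" --pt "0 0 0 0 0 -3 1" --pt "0 0 0 0 0 -4 1" --pt "0 0 0 0 0 -4 1" --pt "0 0 0 0 0 -4 1" --pt "0 0 -0.03 1.8 -0.2 -2.5 1" --pt "0 0 -0.061 3.6 -0.5 0 1" --pt "0 0 -0.061 3.6 -0.5 0 1" --pt "0 0 -0.061 3.6 -0.5 0 1" --pt "0 0 -0.061 3.6 -0.5 0 1"

```text
time: 18.55
eef_pos: [0.4908, -0.1824, 0.2485]
tool_rot: [2.912, 1.179, -0.0]
contact_force: [0.9, -0.5, -3.1]
gripper_width: 0.569
gripper_force: 30.0
```

Emit:
play_rows --pt "0 0 -0.061 3.6 -0.5 0 1" --pt "0 0 -0.061 3.6 -0.5 0 1" --pt "0 0 -0.061 3.6 -0.5 0 1" --pt "0 0 -0.061 3.6 -0.5 0 1" --pt "0 0 -0.061 3.6 -0.5 0 1" --pt "0 0 -0.061 3.6 -0.5 0 1" --pt "0 0 -0.061 3.6 -0.5 0 1" --pt "0 0 -0.061 3.6 -0.5 0 1"

```text
time: 19.22
eef_pos: [0.6161, 0.0766, 0.2482]
tool_rot: [2.541, 1.847, -0.002]
contact_force: [0.8, -0.8, -3.4]
gripper_width: 0.567
gripper_force: 30.0
```

```bash
python3 - <<'E'
from h import *
plan((.54,.428,.25),0)
from cell import arm;o=arm.get_obs();print(o["gripper_width"])
E
```

```text
at [0.6161 0.0766 0.2482] yaz -18.0 q7 -0.26 t 19.2 | turn [-0.     0.001 -0.314] then shift cm [35.14 -7.61 -0.18]
0.5670144784542621
```

Emit:
play_rows --pt "0 0 -0.063 2.5 -0.8 0 1" --pt "0 0 -0.063 3 -0.8 0 1" --pt "0 0 -0.063 3.2 -0.8 0 1" --pt "0 0 -0.063 3.2 -0.8 0 1" --pt "0 0 -0.062 3.2 -0.8 0 1" --pt "0 0 0 3.2 -0.8 0 1" --pt "0 0 0 3 -0.8 0 1" --pt "0 0 0 1.5 0 0 1" --pt "0 0 0 0 0 0 1" --pt "0 0 0 0 0 0 1"

```text
time: 20.05
eef_pos: [0.588, 0.3078, 0.2479]
tool_rot: [2.222, 2.22, -0.002]
contact_force: [0.2, -0.9, -3.5]
gripper_width: 0.564
gripper_force: 30.0
```

```bash
python3 - <<'E'
from h import *
s,W,c,d=look("w6");plan((.54,.428,.0831),0);slab(s,W,(.54,.428),rad=.07)
with np.errstate(invalid="ignore"):m=(abs(W[...,2]-.02)<.006)&(np.linalg.norm(W[...,:2]-np.array([.54,.428]),axis=-1)<.07)
q=W[m][:,:2]*1000;print(cv2.minEnclosingCircle(q.astype(np.float32)))
hsv=cv2.cvtColor(s["color"],cv2.COLOR_BGR2HSV)
E
```

```text
at [0.5885 0.3067 0.248 ] yaz -0.1 q7 -0.34 t 20.1 | turn [ 0.     0.001 -0.002] then shift cm [12.13 -4.85 16.49]
slab (array([541.2, 427.7]), array([86.4, 86.9]), 89.8) z 0.02 cent [541.8 428.4]
line 465 (array([541.8, 427.6]), array([66.7, 66. ]), 89.6) circ [542.5 427.7] 34.3
((541.5103149414062, 427.59637451171875), 43.93775939941406)
```

View pics/w6.png

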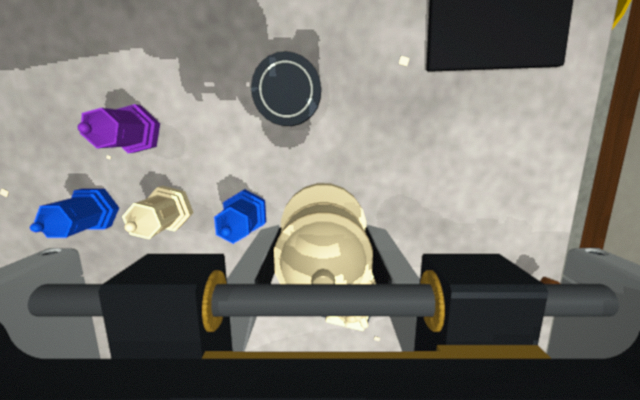

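The round slab is at (286,89) and the urn is held upright. I go over and stop 10 mm high.

Emit:
play_rows --pt "0 0 0 2.5 -1 0 1" --pt "0 0 0 3.4 -1.3 0 1" --pt "0 0 0 3.2 -1.2 1.5 1" --pt "0 0 0 2.03 -0.8 3 1" --pt "0 0 0 1 -0.4 3.5 1" --pt "0 0 0 0 0 3.5 1" --pt "0 0 0 0 0 2.5 1" --pt "0 0 0 0 0 1 1" --pt "0 0 0 0 0 0 1" --pt "0 0 0 0 0 0 1"

```text
time: 20.93
eef_pos: [0.5428, 0.4284, 0.0992]
tool_rot: [2.225, 2.217, 0.001]
contact_force: [0.0, 0.4, -2.5]
gripper_width: 0.565
gripper_force: 30.0
```

```bash
python3 - <<'E'
from h import *
plan((.5415,.428,.0831),0)
E
```

```text
at [0.5428 0.4284 0.0992] yaz -0.2 q7 -0.49 t 20.9 | turn [ 0.001  0.    -0.003] then shift cm [-0.04 -0.13  1.61]
```

Emit:
play_rows --pt "0 0 0 -0.04 -0.1 0.6 1" --pt "0 0 0 0 0 0.5 1" --pt "0 0 0 0 0 0.2 1" --pt "0 0 0 0 0 0 1" --pt "0 0 0 0 0 0 1"

```text
time: 21.35
eef_pos: [0.5408, 0.4288, 0.0853]
tool_rot: [2.223, 2.219, 0.0]
contact_force: [0.3, -0.4, -4.3]
gripper_width: 0.563
gripper_force: 30.0
```

```bash
python3 - <<'E'
from h import *
plan((.5415,.428,.0831),0)
from cell import arm;o=arm.get_obs();print(o["contact_force"])
E
```

```text
at [0.5408 0.4288 0.0853] yaz -0.1 q7 -0.49 t 21.4 | turn [ 0.    -0.    -0.002] then shift cm [-0.08  0.07  0.22]
[ 0.28119483 -0.41503488 -4.26715477]
```

Emit:
play_rows --pt "0 0 0 -0.08 0.05 0 1" --pt "0 0 0 0 0 0.1 1" --pt "0 0 0 0 0 0.08 1" --pt "0 0 0 0 0 0.06 1" --pt "0 0 0 0 0 0.03 1" --pt "0 0 0 0 0 0 1" --pt "0 0 0 0 0 0 1"

```text
time: 21.93
eef_pos: [0.5414, 0.428, 0.0832]
tool_rot: [-2.224, -2.219, -0.001]
contact_force: [-4.0, -3.7, 9.4]
gripper_width: 0.567
gripper_force: 30.0
```

Emit:
play_rows --pt "0 0 0 0 0 0 -1" --pt "0 0 0 0 0 0 -1" --pt "0 0 0 0 0 0 -1" --pt "0 0 0 0 0 0 -1" --pt "0 0 0 0 0 0 -1" --pt "0 0 0 0 0 -1.5 -1" --pt "0 0 0 0 0 -3.5 -1" --pt "0 0 0 0 0 -4 -1" --pt "0 0 0 0 0 -4 -1" --pt "0 0 0 0 0 -4 -1"

```text
time: 22.77
eef_pos: [0.5411, 0.4275, 0.2555]
tool_rot: [2.224, 2.219, 0.001]
contact_force: [-0.3, 0.7, -0.7]
gripper_width: 0.998
gripper_force: 0.0
```

Emit:
play_rows --pt "0 0 0 -2 -2 -1 -1" --pt "0 0 0 -2.8 -2.6 0 -1" --pt "0 0 0 -2.8 -2.6 0 -1" --pt "0 0 0 -2.8 -2.6 0 -1" --pt "0 0 0 -2.8 -2.6 0 -1" --pt "0 0 0 -2.8 -2.6 0 -1" --pt "0 0 0 -1.5 -1.5 0 -1" --pt "0 0 0 0 0 0 -1" --pt "0 0 0 0 0 0 -1"

```text
time: 23.52
eef_pos: [0.3757, 0.2531, 0.2636]
tool_rot: [-2.223, -2.218, -0.004]
contact_force: [0.4, -0.6, 1.0]
gripper_width: 0.997
gripper_force: 0.0
```

```bash
python3 - <<'E'
from h import *
s,W,c,d=look("w7");plan((.372,.272,.051),0);report(W,c,d,(.372,.272),rad=.05)
for a,b in((.009,.018),(.064,.074),(.06,.1)):sl(W,a,b,(.372,.272),.04)
with np.errstate(invalid="ignore"):
  m=(W[...,2]>.015)&(W[...,2]<.11)&(s["color"][...,0].astype(int)>s["color"][...,2]+40)&(s["color"][...,0]>s["color"][...,1]+20)
for mm,st,ce in comps(m,100):print("neighbour",ce.astype(int),rect(W[mm]))
print("urn");slab(s,W,(.541,.428),rad=.07)
sl(W,.026,.036,(.541,.428),.05);sl(W,.114,.128,(.541,.428),.05)
E
```

```text
at [0.3763 0.2537 0.2634] yaz -0.1 q7 -0.62 t 23.6 | turn [ 0.001 -0.002 -0.002] then shift cm [ 1.83 -0.43 21.24]
cream [316 167] 1011 all (array([371.2, 278.2]), array([47.1, 44.5]), 44.1) z [0.0133 0.0735 0.0956] circ [367.7 278.2  26.1]
  z 0.008 0.018 84 (array([362.1, 291.7]), array([48.8, 17.5]), 25.4) mean [364.3 293.4]
  z 0.02 0.032 59 (array([363.3, 290.7]), array([41.4, 14. ]), 20.0) mean [364. 291.]
  z 0.04 0.07 97 (array([371.5, 275.2]), array([41.7, 39.4]), 41.9) mean [369.2 285. ]
  z 0.07 0.09 635 (array([370.9, 274. ]), array([34.8, 41.2]), 16.4) mean [370.6 274.5]
  z 0.09 0.102 66 (array([370.7, 272.8]), array([11.2, 10.6]), 63.9) mean [370.3 273.9]
slab [335 162] 106 all (array([394.1, 280. ]), array([ 8.2, 38.1]), 20.5) z [0.0123 0.0142 0.0214] circ [390.9 278.8  19. ]
(0.009, 0.018) 247 (array([369.5, 279.5]), array([57.1, 49.9]), 11.8) mean [371. 285.] circ [370.8 273.2] 31.6
(0.064, 0.074) 444 (array([371.2, 272.9]), array([45.3, 39.5]), 44.3) mean [370.9 274.2] circ [370.7 273.3] 22.7
(0.06, 0.1) 968 (array([370.5, 273.1]), array([40.2, 45. ]), 75.5) mean [
[... 213 characters left out ...]
 380.1]), array([23.1, 22.4]), 83.9)
neighbour [288 100] (array([332.6, 360.5]), array([13.1, 41.7]), 71.6)
neighbour [236 171] (array([268. , 275.2]), array([48.9, 48.7]), 77.7)
neighbour [323 171] (array([374. , 273.8]), array([50.7, 41.6]), 39.9)
neighbour [400 174] (array([474.5, 268.2]), array([52.1, 50.1]), 58.6)
neighbour [508 226] (array([623. , 196.7]), array([32.5, 15.6]), 80.9)
urn
slab (array([534.7, 423.5]), array([72.2, 87.1]), 31.5) z 0.02 cent [526.1 420.7]
(0.026, 0.036) 806 (array([532.3, 420.4]), array([43., 63.]), 34.7) mean [526.2 417.9] circ [540.4 425.9] 31.8
(0.114, 0.128) 160 (array([540.4, 425.5]), array([10. , 10.4]), 87.1) mean [539.5 425.2] circ [540.2 425.7] 5.8
```

View pics/w7.png

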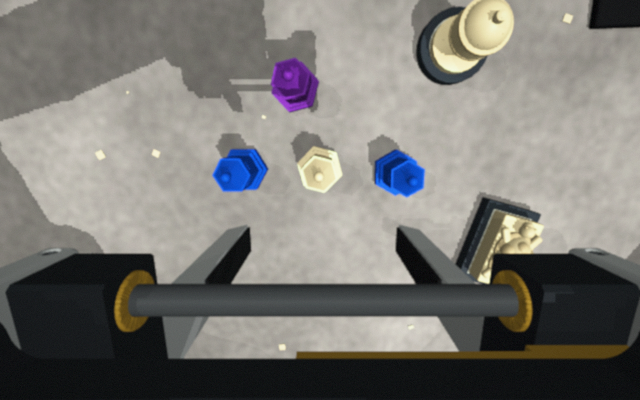

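The cream pinnacle is at (319,171) with the blue ones at (240,172) and (400,174) and the purple one at (294,84). I grip across the flats at about 135/-45 degrees, which clears all three.

Emit:
play_rows --pt "0 0 0.112 0 0 0 -1" --pt "0 0 0.112 0 0 0 -1" --pt "0 0 0.112 0 0 0 -1" --pt "0 0 0.112 0 0 0 -1" --pt "0 0 0.112 0 0 0 -1" --pt "0 0 0.112 0 0 0 -1" --pt "0 0 0.112 0 0 0 -1" --pt "0 0 0 0 0 0 -1" --pt "0 0 0 0 0 0 -1"

```text
time: 24.32
eef_pos: [0.3764, 0.2538, 0.2623]
tool_rot: [2.9, 1.206, 0.0]
contact_force: [-0.1, 0.1, -0.5]
gripper_width: 1.001
gripper_force: 0.0
```

```bash
python3 - <<'E'
from h import *
s,W,c,d=look();plan((.3707,.2732,.051),-45)
for a,b in((.009,.018),(.055,.074),(.066,.074),(.06,.1),(.094,.1)):sl(W,a,b,(.3707,.2732),.036)
# shaft-top hexagon: width over direction at slice .06-.1
with np.errstate(invalid="ignore"):m=(W[...,2]>.05)&(W[...,2]<.1)&(np.linalg.norm(W[...,:2]-np.array([.3707,.2732]),axis=-1)<.036)
q=W[m][:,:2]*1000
for base in (0,60,120):
  ws=[(np.ptp(np.percentile(q@[np.cos(np.radians(a)),np.sin(np.radians(a))],[.5,99.5])),a) for a in np.arange(base,base+60,.5)]
  print(min(ws))
E
```

```text
at [0.3762 0.2536 0.2623] yaz -44.8 q7 -1.40 t 24.4 | turn [0.001 0.    0.004] then shift cm [ 0.99 -1.78 21.13]
(0.009, 0.018) 262 (array([376.1, 277.6]), array([50.5, 56.6]), 42.9) mean [382.2 279.5] circ [371.2 273.2] 31.8
(0.055, 0.074) 474 (array([372. , 273.3]), array([44.8, 40.1]), 43.8) mean [373.3 274.5] circ [371.5 273.4] 22.7
(0.066, 0.074) 434 (array([371.4, 273.8]), array([44.8, 38.9]), 45.2) mean [372.1 274.1] circ [371.5 273.4] 22.7
(0.06, 0.1) 963 (array([372. , 273.3]), array([44.8, 40. ]), 43.8) mean [372.7 274.1] circ [371.5 273.4] 22.7
(0.094, 0.1) 47 (array([371.8, 273.1]), array([8.1, 7.9]), 45.1) mean [371.7 273.2] circ [371.6 273. ] 4.5
(np.float64(40.07796790972583), np.float64(17.5))
(np.float64(39.8515024279713), np.float64(78.0))
(np.float64(39.873635530225634), np.float64(133.5))
```

Emit:
play_rows --pt "0 0 0.017 0 0 0 -1" --pt "0 0 0 0.5 -0.9 2 -1" --pt "0 0 0 0.53 -0.85 3.5 -1" --pt "0 0 0 0 0 3.5 -1" --pt "0 0 0 0 0 3 -1" --pt "0 0 0 0 0 1 -1" --pt "0 0 0 0 0 0 -1" --pt "0 0 0 0 0 0 -1"

```text
time: 25.03
eef_pos: [0.3716, 0.2731, 0.1331]
tool_rot: [2.913, 1.177, 0.0]
contact_force: [-0.2, 0.3, 0.4]
gripper_width: 1.0
gripper_force: 0.0
```

```bash
python3 - <<'E'
from h import *
plan((.3714,.2733,.051),-45.8)
E
```

```text
at [0.3716 0.2731 0.1331] yaz -46.0 q7 -1.32 t 25.0 | turn [ 0.     0.    -0.003] then shift cm [-0.01 -0.03  8.21]
```

Emit:
play_rows --pt "0 0 -0.003 0 -0.03 2.2 -1" --pt "0 0 0 0 0 2.7 -1" --pt "0 0 0 0 0 2.3 -1" --pt "0 0 0 0 0 1 -1" --pt "0 0 0 0 0 0 -1" --pt "0 0 0 0 0 0 1" --pt "0 0 0 0 0 0 1" --pt "0 0 0 0 0 0 1" --pt "0 0 0 0 0 0 1" --pt "0 0 0 0 0 0 1"

```text
time: 25.87
eef_pos: [0.3711, 0.2736, 0.0509]
tool_rot: [-2.911, -1.181, -0.001]
contact_force: [-0.3, -0.5, 0.3]
gripper_width: 0.679
gripper_force: 0.0
```

Emit:
play_rows --pt "0 0 0 0 0 0 1" --pt "0 0 0 0 0 0 1" --pt "0 0 0 0 0 0 1" --pt "0 0 0 0 0 0 1" --pt "0 0 0 0 0 0 1" --pt "0 0 0 0 0 0 1" --pt "0 0 0 0 0 0 1" --pt "0 0 0 0 0 0 1" --pt "0 0 0 0 0 0 1"

```text
time: 26.62
eef_pos: [0.3709, 0.2732, 0.0503]
tool_rot: [2.911, 1.181, -0.0]
contact_force: [-0.8, -0.7, 3.6]
gripper_width: 0.42
gripper_force: 29.9
```

```bash
python3 - <<'E'
from h import *
plan((.3714,.2733,.051),-45.8);plan((.505,-.439,.25),-39)
E
```

```text
at [0.3709 0.2732 0.0503] yaz -45.8 q7 -1.21 t 26.6 | turn [ 0.     0.    -0.001] then shift cm [ 0.04  0.03 -0.07]
at [0.3709 0.2732 0.0503] yaz -45.8 q7 -1.21 t 26.6 | turn [ 0.     0.    -0.119] then shift cm [-46.91  55.24 -19.97]
```

Emit:
play_rows --pt "0 0 0 0 0 -1 1" --pt "0 0 0 0 0 -3 1" --pt "0 0 0 0 0 -4 1" --pt "0 0 0 0 0 -4 1" --pt "0 0 0 0 0 -4 1" --pt "0 0 -0.06 0 0 -4 1" --pt "0 0 -0.059 0 1 0 1" --pt "0 0 0 -1 2.5 0 1" --pt "0 0 0 -1.5 3.2 0 1" --pt "0 0 0 -1.5 3.3 0 1"

```text
time: 27.45
eef_pos: [0.4229, 0.1777, 0.2508]
tool_rot: [-2.834, -1.354, 0.0]
contact_force: [0.6, 0.7, -3.3]
gripper_width: 0.423
gripper_force: 29.9
```

Emit:
play_rows --pt "0 0 0 -1.5 3.3 0 1" --pt "0 0 0 -1.5 3.3 0 1" --pt "0 0 0 -1.5 3.3 0 1" --pt "0 0 0 -2 3.2 0 1" --pt "0 0 0 -2 3 0 1" --pt "0 0 0 -2.5 3 0 1" --pt "0 0 0 -2.8 2.7 0 1" --pt "0 0 0 -2.8 2.7 0 1" --pt "0 0 0 -3 2.4 0 1" --pt "0 0 0 -3.2 2 0 1"

```text
time: 28.28
eef_pos: [0.5037, -0.1821, 0.2506]
tool_rot: [-2.836, -1.352, 0.001]
contact_force: [0.1, -0.2, -4.0]
gripper_width: 0.424
gripper_force: 29.9
```

```bash
python3 - <<'E'
from h import *
plan((.505,-.439,.25),-39)
E
```

```text
at [ 0.5037 -0.1821  0.2506] yaz -39.0 q7 -0.14 t 28.3 | turn [-0.  0. -0.] then shift cm [-19.88  16.27   0.06]
```

Emit:
play_rows --pt "0 0 0 -3.5 1.9 0 1" --pt "0 0 0 -3.5 1.9 0 1" --pt "0 0 0 -3.5 1.9 0 1" --pt "0 0 0 -3.5 1.9 0 1" --pt "0 0 0 -3.5 1.9 0 1" --pt "0 0 0 -3.5 1.9 0 1" --pt "0 0 0 -3.5 1.9 0 1" --pt "0 0 0 -3.2 1.5 0 1" --pt "0 0 0 -2.2 0.8 0 1" --pt "0 0 0 -1 0.3 0 1"

```text
time: 29.12
eef_pos: [0.4302, -0.5234, 0.2504]
tool_rot: [-2.838, -1.346, 0.003]
contact_force: [0.4, -0.1, -3.9]
gripper_width: 0.425
gripper_force: 29.9
```

Emit:
play_rows --pt "0 0 0 0 0 0 1" --pt "0 0 0 0 0 0 1"

```text
time: 29.28
eef_pos: [0.4329, -0.52, 0.2503]
tool_rot: [-2.835, -1.351, 0.0]
contact_force: [0.8, 0.4, -3.3]
gripper_width: 0.425
gripper_force: 29.9
```

```bash
python3 - <<'E'
from h import *
s,W,c,d=look("w8");n=(.505,-.439);plan((*n,.0703),-39);slab(s,W,n,rad=.065)
with np.errstate(invalid="ignore"):m=(abs(W[...,2]-.02)<.005)&(np.linalg.norm(W[...,:2]-np.array(n),axis=-1)<.06)
q=W[m][:,:2]*1000
for base in (0,60,120):
  ws=[(round(np.ptp(np.percentile(q@[np.cos(np.radians(a)),np.sin(np.radians(a))],[.3,99.7])),1),a) for a in np.arange(base,base+60,.5)]
  print(min(ws))
e=cv2.minEnclosingCircle(q.astype(np.float32));print(e,q.mean(0))
print("baluster");slab(s,W,(.665,-.14),rad=.07);sl(W,.03,.039,(.665,-.14),.06);sl(W,.13,.141,(.665,-.14),.06)
E
```

```text
at [ 0.4336 -0.5193  0.2504] yaz -39.0 q7 0.49 t 29.3 | turn [-0.    -0.001  0.001] then shift cm [10.73  0.49 18.01]
slab (array([ 504.7, -441.3]), array([91. , 79.9]), 49.8) z 0.02 cent [ 505.3 -440.2]
line 440 (array([ 505.2, -442.2]), array([60.1, 66.1]), 19.4) circ [ 505.2 -441.8] 34.0
(np.float64(79.2), np.float64(21.0))
(np.float64(79.2), np.float64(79.0))
(np.float64(79.3), np.float64(139.0))
((504.7601318359375, -440.97039794921875), 45.78541946411133) [ 505.25117412 -440.22236416]
balusterTraceback (most recent call last):
  File "<stdin>", line 9, in <module>
  File "h.py", line 59, in slab
    lab=comps(top,200);top=max(lab,key=lambda a:a[1][4])[0]
                           ~~~^^^^^^^^^^^^^^^^^^^^^^^^^^
ValueError: max() iterable argument is empty
```

View pics/w8.png

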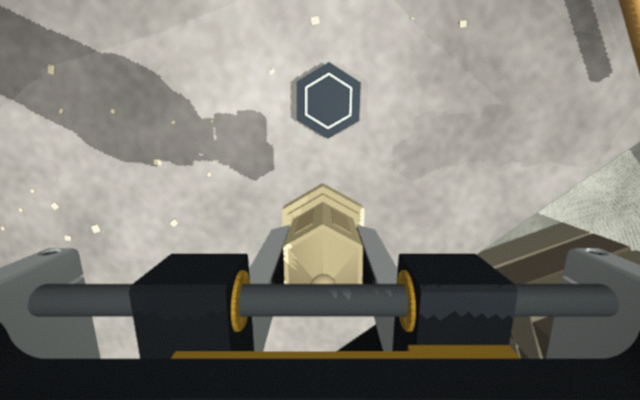

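The hex slab is at (327,100) with flats at about 139.6 degrees. The pinnacle is held square in the jaws.

```bash
python3 - <<'E'
from h import *
plan((.5047,-.4412,.0703),-40.3)
E
```

```text
at [ 0.4336 -0.5193  0.2504] yaz -39.0 q7 0.49 t 29.3 | turn [-0.    -0.001  0.023] then shift cm [10.55  0.37 18.01]
```

Emit:
play_rows --pt "0 0 0.023 2 0.2 0 1" --pt "0 0 0 3 0.17 0 1" --pt "0 0 0 3 0 2 1" --pt "0 0 0 2 0 3.2 1" --pt "0 0 0 0.55 0 3.5 1" --pt "0 0 0 0 0 3.5 1" --pt "0 0 0 0 0 2.8 1" --pt "0 0 0 0 0 1.2 1" --pt "0 0 0 0 0 0 1" --pt "0 0 0 0 0 0 1"

```text
time: 30.17
eef_pos: [0.5045, -0.4419, 0.0895]
tool_rot: [2.85, 1.32, 0.0]
contact_force: [0.1, -1.3, -2.8]
gripper_width: 0.427
gripper_force: 29.9
```

```bash
python3 - <<'E'
from h import *
plan((.5047,-.4412,.0703),-40.3)
E
```

```text
at [ 0.5045 -0.4419  0.0895] yaz -40.3 q7 0.39 t 30.2 | turn [0.001 0.    0.   ] then shift cm [ 0.07 -0.02  1.92]
```

Emit:
play_rows --pt "0 0 0 0.05 0 0.7 1" --pt "0 0 0 0 0 0.7 1" --pt "0 0 0 0 0 0.2 1" --pt "0 0 0 0 0 0 1" --pt "0 0 0 0 0 0 1"

```text
time: 30.58
eef_pos: [0.5041, -0.4419, 0.0725]
tool_rot: [2.851, 1.319, 0.0]
contact_force: [0.0, 0.0, -3.7]
gripper_width: 0.423
gripper_force: 29.9
```

```bash
python3 - <<'E'
from h import *
plan((.5047,-.4412,.0703),-40.3)
E
```

```text
at [ 0.5041 -0.4419  0.0725] yaz -40.3 q7 0.40 t 30.6 | turn [ 0.     0.    -0.001] then shift cm [ 0.09 -0.    0.22]
```

Emit:
play_rows --pt "0 0 0 0.09 0 0 1" --pt "0 0 0 0 0 0.1 1" --pt "0 0 0 0 0 0.08 1" --pt "0 0 0 0 0 0.06 1" --pt "0 0 0 0 0 0.03 1" --pt "0 0 0 0 0 0 1" --pt "0 0 0 0 0 0 1"

```text
time: 31.17
eef_pos: [0.5048, -0.4411, 0.0703]
tool_rot: [2.851, 1.319, 0.001]
contact_force: [-2.4, 4.4, 8.2]
gripper_width: 0.425
gripper_force: 29.9
```

Emit:
play_rows --pt "0 0 0 0 0 0 -1" --pt "0 0 0 0 0 0 -1" --pt "0 0 0 0 0 0 -1" --pt "0 0 0 0 0 0 -1" --pt "0 0 0 0 0 0 -1" --pt "0 0 0 0 0 -1.5 -1" --pt "0 0 0 0 0 -3.5 -1" --pt "0 0 0 0 0 -4 -1" --pt "0 0 0 0 0 -4 -1" --pt "0 0 0 0 0 -4 -1"

```text
time: 32.0
eef_pos: [0.5041, -0.4411, 0.2427]
tool_rot: [2.851, 1.318, -0.0]
contact_force: [0.6, -0.2, 1.0]
gripper_width: 0.996
gripper_force: 0.0
```

Emit:
play_rows --pt "0 0 0 -1 0 -4 -1" --pt "0 0 0 -1 0 -1 -1" --pt "0 0 0 0 0 0 -1" --pt "0 0 0 0 0 0 -1"

```text
time: 32.33
eef_pos: [0.4913, -0.4567, 0.2905]
tool_rot: [2.851, 1.317, 0.001]
contact_force: [1.3, 0.8, -0.3]
gripper_width: 1.001
gripper_force: 0.0
```

```bash
cat >> h.py <<'E'
def hexw(W,a,b,n,rad):
    with np.errstate(invalid="ignore"):m=(W[...,2]>a)&(W[...,2]<b)&(np.linalg.norm(W[...,:2]-np.array(n),axis=-1)<rad)
    q=W[m][:,:2]*1000
    for base in (-10,50,110):
        r=[]
        for t in np.arange(base,base+60,.5):
            v=q@[np.cos(np.radians(t)),np.sin(np.radians(t))];l,h=np.percentile(v,[.4,99.6]);r.append((round(h-l,1),t,round((h+l)/2,1)))
        print(" hex",min(r),end="")
    print()
E
python3 - <<'E'
from h import *
s,W,c,d=look("w9");n=(.505,-.441);plan((.665,-.14,.29),-61.8)
slab(s,W,n,rad=.065);hexw(W,.016,.024,n,.055);hexw(W,.028,.038,n,.045);hexw(W,.075,.12,n,.03);sl(W,.1,.12,n,.03);sl(W,.027,.038,n,.045)
E
```

```text
at [ 0.4917 -0.4559  0.2892] yaz -40.3 q7 0.32 t 32.4 | turn [-0.001 -0.     0.374] then shift cm [ 30.21 -19.65  -0.08]
slab (array([ 504.6, -440.6]), array([90.3, 79.6]), 48.9) z 0.0199 cent [ 507. -438.]
 hex (np.float64(79.5), np.float64(20.0), np.float64(323.6)) hex (np.float64(79.5), np.float64(80.0), np.float64(-346.4)) hex (np.float64(78.5), np.float64(141.0), np.float64(-669.4))
 hex (np.float64(49.0), np.float64(49.5), np.float64(-0.3)) hex (np.float64(49.2), np.float64(50.0), np.float64(-6.2)) hex (np.float64(55.5), np.float64(139.0), np.float64(-670.4))
 hex (np.float64(39.8), np.float64(20.0), np.float64(323.8)) hex (np.float64(39.9), np.float64(79.0), np.float64(-336.1)) hex (np.float64(39.1), np.float64(140.5), np.float64(-669.5))
(0.1, 0.12) 233 (array([ 504.7, -440.2]), array([20.4, 19.1]), 49.9) mean [ 505.3 -440.1] circ [ 504.8 -440.8] 11.4
(0.027, 0.038) 271 (array([ 508.9, -435.6]), array([49.8, 55.9]), 50.9) mean [ 511.8 -433. ] circ [ 505.  -440.5] 31.9
```

View pics/w9.png

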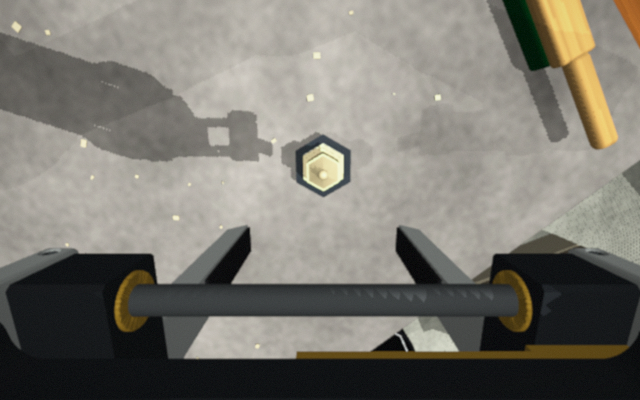

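The pinnacle at (323,168) is centred and parallel on the hex slab. I fly past the baluster to check it.

Emit:
play_rows --pt "0 0 0 2.5 -0.7 0 -1" --pt "0 0 0 3.7 -1 0 -1" --pt "0 0 0 3.7 -1 0 -1" --pt "0 0 0 3.7 -1 0 -1" --pt "0 0 0 3.7 -1 0 -1" --pt "0 0 0 3.7 -1 0 -1" --pt "0 0 0 3.7 -1 0 -1" --pt "0 0 0 3 -0.5 0 -1" --pt "0 0 0 0 0 0 -1" --pt "0 0 0 0 0 0 -1"

```text
time: 33.22
eef_pos: [0.6168, -0.1958, 0.2879]
tool_rot: [-2.847, -1.324, 0.003]
contact_force: [-0.6, -0.1, 0.9]
gripper_width: 0.998
gripper_force: 0.0
```

```bash
python3 - <<'E'
from h import *
s,W,c,d=look("w10");n=(.665,-.14);plan((.541,.428,.29),0);slab(s,W,n,rad=.07)
for a,b in((.016,.024),(.028,.039),(.13,.141)):sl(W,a,b,n,.062)
E
```

```text
at [ 0.6159 -0.1978  0.2883] yaz -40.3 q7 -0.13 t 33.3 | turn [-0.002  0.001 -0.703] then shift cm [62.58 -7.49 -0.17]
slab (array([ 665. , -140.5]), array([84. , 83.9]), 28.4) z 0.0199 cent [ 667.2 -141.2]
(0.016, 0.024) 1531 (array([ 665. , -140.5]), array([84. , 83.9]), 28.4) mean [ 667.2 -141.2] circ [ 665.3 -140.2] 58.2
(0.028, 0.039) 42 (array([ 649.3, -160.5]), array([33.8, 72.4]), 64.8) mean [ 642.3 -156.3] circ [ 656.4 -145.2] 36.2
(0.13, 0.141) 2054 (array([ 663.1, -140.8]), array([45.9, 46.1]), 28.5) mean [ 663.4 -140.6] circ [ 663.1 -140.6] 31.5
```

View pics/w10.png

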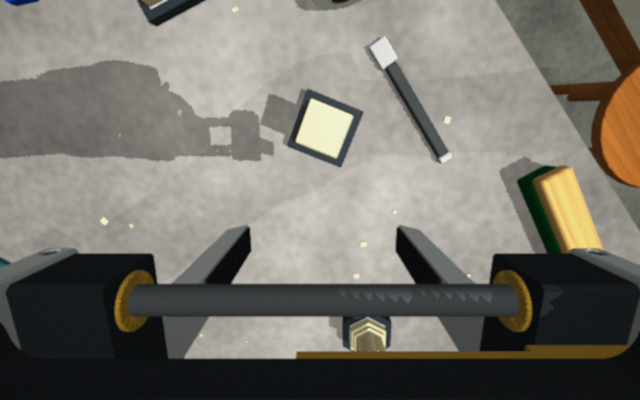

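The baluster at (326,125) stands about 2 mm off centre. I look at the urn and baluster with both fixed cameras.

```bash
python3 - <<'E'
from h import *
from cell import arm
for cam in("scene","side"):
    W=np.nanmedian([cloud(arm.snapshot(cam)) for _ in range(5)],0)
    for nm,n,sls in(("urn",(.541,.428),((.016,.0235),(.028,.036),(.114,.126))),("bal",(.665,-.14),((.016,.0235),(.029,.037),(.13,.141))),("pin",(.505,-.441),((.016,.0235),(.029,.037),(.1,.12))),("tur",(.631,.16),((.016,.0235),(.04,.052)))):
        print(cam,nm)
        for a,b in sls:sl(W,a,b,n,.075)
E
```

```text
scene urn
(0.016, 0.0235) 135 (array([546.9, 422.8]), array([85.6, 73.7]), 52.1) mean [554.7 413.8] circ [542.4 428.1] 45.1
(0.028, 0.036) 80 (array([544. , 422.3]), array([62.3, 53.5]), 38.7) mean [549.3 414. ] circ [540.3 425.7] 32.8
(0.114, 0.126) 10 (array([541.8, 425.2]), array([10.2,  5.3]), 48.2) mean [541.5 425.4] circ [540.3 426.6] 5.1
scene bal
(0.016, 0.0235) 320 (array([ 664.6, -140.6]), array([83.9, 84. ]), 28.6) mean [ 683.1 -148. ] circ [ 664.1 -140.8] 58.3
(0.029, 0.037) 152 (array([ 662.9, -140.6]), array([60. , 60.6]), 29.5) mean [ 676.6 -146.8] circ [ 663.7 -141.2] 40.4
(0.13, 0.141) 291 (array([ 662.7, -140.6]), array([46.6, 47. ]), 28.0) mean [ 665.3 -141.8] circ [ 663.7 -140.3] 31.0
scene pin
(0.016, 0.0235) 284 (array([ 511.1, -441.7]), array([80. , 77.5]), 80.3) mean [ 521.  -441.7] circ [ 504.5 -441.1] 45.6
(0.029, 0.037) 102 (array([ 512.2, -441.8]), array([55.9, 47.2]), 79.9) mean [ 520.7 -441.4] circ [ 505.1 -440.4] 31.2
(0.1, 0.12) 59 (array([ 506. , -440.7]), array([19.4, 15. ]), 78.2) mean [ 507.9 -440. ] circ [ 505.8 -440.5] 10.9
scene tur
(0.016, 0.02
[... 826 characters left out ...]
56 (array([ 662.3, -138.2]), array([45.5, 46.6]), 31.6) mean [ 660.8 -134.9] circ [ 660.8 -139.1] 30.1
side pin
(0.016, 0.0235) 109 (array([ 503.7, -427.7]), array([61.4, 90.5]), 86.9) mean [ 503.7 -419.9] circ [ 503.1 -438.4] 45.5
(0.029, 0.037) 54 (array([ 504.4, -427. ]), array([32.7, 63.3]), 84.7) mean [ 503.5 -422.4] circ [ 503.3 -438.8] 32.0
(0.1, 0.12) 22 (array([ 503.4, -436.3]), array([12.2, 16. ]), 51.7) mean [ 503.4 -435.5] circ [ 503.5 -435.1] 9.0
side tur
(0.016, 0.0235) 452 (array([630. , 161.4]), array([124.9,  80.7]), 74.2) mean [621.9 190.7] circ [630.2 162.2] 72.0
(0.04, 0.052) 331 (array([629.3, 162.3]), array([100.,  55.]), 73.6) mean [627.2 186.5] circ [629.6 162.2] 55.5
```

Turtle and pinnacle are fine; the baluster is off by about 1.8 mm in x and the urn by about 1.5–2 mm. There is time to mend both, baluster first.

```bash
python3 - <<'E'
from h import *
plan((.663,-.1406,.1286),-61.7)
E
```

```text
at [ 0.6161 -0.1988  0.2896] yaz -40.4 q7 -0.13 t 33.8 | turn [ 0.    -0.     0.372] then shift cm [ 6.89 -2.9  16.1 ]
```

Emit:
play_rows --pt "0 0 0.093 0 0 0 -1" --pt "0 0 0.093 0 0 0 -1" --pt "0 0 0.093 0 0 0 -1" --pt "0 0 0.093 0 0 0 -1" --pt "0 0 0 2.3 -1 1 -1" --pt "0 0 0 2.6 -1 3 -1" --pt "0 0 0 1.99 -0.9 3.5 -1" --pt "0 0 0 0 0 2.5 -1" --pt "0 0 0 0 0 0 -1" --pt "0 0 0 0 0 0 -1"

```text
time: 34.6
eef_pos: [0.6625, -0.1409, 0.1895]
tool_rot: [3.046, 0.768, -0.003]
contact_force: [0.1, -0.6, -0.3]
gripper_width: 0.998
gripper_force: 0.0
```

```bash
python3 - <<'E'
from h import *
plan((.663,-.1406,.1286),-61.7)
E
```

```text
at [ 0.6625 -0.1409  0.1895] yaz -61.7 q7 -0.52 t 34.6 | turn [-0.     0.002  0.   ] then shift cm [ 0.06 -0.    6.09]
```

Emit:
play_rows --pt "0 0 0 0.05 0 2 -1" --pt "0 0 0 0 0 2.5 -1" --pt "0 0 0 0 0 1.2 -1" --pt "0 0 0 0 0 0.35 -1" --pt "0 0 0 0 0 0 -1" --pt "0 0 0 0 0 0 1" --pt "0 0 0 0 0 0 1" --pt "0 0 0 0 0 0 1" --pt "0 0 0 0 0 0 1" --pt "0 0 0 0 0 0 1"

```text
time: 35.43
eef_pos: [0.6636, -0.1401, 0.1296]
tool_rot: [3.046, 0.769, 0.001]
contact_force: [0.2, 0.0, -0.4]
gripper_width: 0.68
gripper_force: 0.0
```

Emit:
play_rows --pt "0 0 0 0 0 0 1" --pt "0 0 0 0 0 0 1" --pt "0 0 0 0 0 0 1" --pt "0 0 0 0 0 0 1" --pt "0 0 0 0 0 0 1" --pt "0 0 0 0 0 0 1" --pt "0 0 0 0 0 0 1" --pt "0 0 0 0 0 0 1"

```text
time: 36.1
eef_pos: [0.6635, -0.1402, 0.1291]
tool_rot: [3.046, 0.769, 0.0]
contact_force: [-0.1, -0.8, 2.0]
gripper_width: 0.487
gripper_force: 30.0
```

```bash
python3 - <<'E'
from h import *
plan((.6648,-.1405,.1286),-61.7)
E
```

```text
at [ 0.6635 -0.1402  0.1291] yaz -61.7 q7 -0.48 t 36.1 | turn [0.    0.    0.001] then shift cm [0.1  0.09 0.05]
```

Emit:
play_rows --pt "0 0 0 0 0 -0.2 1" --pt "0 0 0 0 0 -0.2 1" --pt "0 0 0 0.09 0.05 0 1" --pt "0 0 0 0.08 0.04 0 1" --pt "0 0 0 0 0 0 1" --pt "0 0 0 0 0 0 1" --pt "0 0 0 0 0 0 1"

```text
time: 36.68
eef_pos: [0.6654, -0.1401, 0.133]
tool_rot: [3.046, 0.769, -0.0]
contact_force: [0.6, 0.3, -3.8]
gripper_width: 0.488
gripper_force: 30.0
```

```bash
python3 - <<'E'
from h import *
plan((.6654,-.1402,.1291),-61.7)
E
```

```text
at [ 0.6654 -0.1401  0.133 ] yaz -61.7 q7 -0.49 t 36.7 | turn [0.    0.    0.001] then shift cm [-0.    0.01  0.39]
```

Exactly on target; lower, release, rise and check.

Emit:
play_rows --pt "0 0 0 0 0 0.15 1" --pt "0 0 0 0 0 0.12 1" --pt "0 0 0 0 0 0.08 1" --pt "0 0 0 0 0 0.05 1" --pt "0 0 0 0 0 0 1" --pt "0 0 0 0 0 0 1" --pt "0 0 0 0 0 0 -1" --pt "0 0 0 0 0 0 -1" --pt "0 0 0 0 0 0 -1" --pt "0 0 0 0 0 0 -1"

```text
time: 37.52
eef_pos: [0.6655, -0.1401, 0.1292]
tool_rot: [3.046, 0.769, 0.0]
contact_force: [-0.5, 0.5, 0.1]
gripper_width: 0.734
gripper_force: 0.0
```

Emit:
play_rows --pt "0 0 0 0 0 0 -1" --pt "0 0 0 0 0 -1 -1" --pt "0 0 0 0 0 -3 -1" --pt "0 0 0 0 0 -4 -1" --pt "0 0 0 0 0 -4 -1" --pt "0 0 0 -2 0 -4 -1" --pt "0 0 0 -2 0 0 -1" --pt "0 0 0 0 0 0 -1" --pt "0 0 0 0 0 0 -1"

```text
time: 38.27
eef_pos: [0.631, -0.1589, 0.2877]
tool_rot: [-3.046, -0.768, -0.003]
contact_force: [0.5, 1.0, 0.7]
gripper_width: 1.002
gripper_force: 0.0
```

```bash
python3 - <<'E'
from h import *
s,W,c,d=look();n=(.665,-.14);plan((.541,.428,.29),0)
for a,b in((.016,.0235),(.029,.039),(.13,.141)):sl(W,a,b,n,.062)
from cell import arm
W=np.nanmedian([cloud(arm.snapshot("scene")) for _ in range(5)],0)
for a,b in((.016,.0235),(.029,.039),(.13,.141)):sl(W,a,b,n,.062)
E
```

```text
at [ 0.6315 -0.1581  0.2868] yaz -61.6 q7 -0.53 t 38.3 | turn [ 0.000e+00 -1.000e-03 -1.076e+00] then shift cm [58.61 -9.05 -0.32]
(0.016, 0.0235) 1254 (array([ 665.4, -140.4]), array([82.5, 84. ]), 28.3) mean [ 676.3 -134.7] circ [ 665.5 -141. ] 58.2
(0.029, 0.039) 206 (array([ 687.8, -128.3]), array([ 6.7, 59.1]), 28.3) mean [ 688.1 -127.9] circ [ 687.8 -128.3] 29.7
(0.13, 0.141) 1915 (array([ 665.1, -140.7]), array([45.1, 45.8]), 28.3) mean [ 665.6 -140.5] circ [ 665.5 -140.6] 31.6
(0.016, 0.0235) 317 (array([ 664.6, -140.5]), array([84.1, 85. ]), 28.1) mean [ 681.9 -149. ] circ [ 664.4 -140.9] 58.3
(0.029, 0.039) 166 (array([ 665.1, -140.8]), array([59.9, 60. ]), 28.5) mean [ 678.5 -146.7] circ [ 664.1 -140.6] 41.2
(0.13, 0.141) 290 (array([ 664.9, -140.7]), array([46. , 46.7]), 29.1) mean [ 666.9 -141.6] circ [ 664.9 -141. ] 31.1
```

Emit:
play_rows --pt "0 0 -0.1076 0 0 0 -1" --pt "0 0 -0.1076 0 0 0 -1" --pt "0 0 -0.1076 0 0 0 -1" --pt "0 0 -0.1076 0 0 0 -1" --pt "0 0 -0.1076 0 0 0 -1" --pt "0 0 -0.1076 0 0 0 -1" --pt "0 0 -0.1076 0 0 0 -1" --pt "0 0 -0.1076 0 0 0 -1" --pt "0 0 -0.1076 0 0 0 -1" --pt "0 0 -0.1076 0 0 0 -1"

```text
time: 39.4
eef_pos: [0.6315, -0.1583, 0.286]
tool_rot: [-2.215, -2.227, 0.001]
contact_force: [-0.5, -0.4, -0.5]
gripper_width: 1.002
gripper_force: 0.0
```

Emit:
play_rows --pt "0 0 0 2.5 -0.4 0 -1" --pt "0 0 0 4 -0.7 0 -1" --pt "0 0 0 4 -0.7 0 -1" --pt "0 0 0 4 -0.7 0 -1" --pt "0 0 0 4 -0.7 0 -1" --pt "0 0 0 4 -0.7 0 -1" --pt "0 0 0 4 -0.7 0 -1" --pt "0 0 0 4 -0.7 0 -1" --pt "0 0 0 4 -0.7 0 -1" --pt "0 0 0 4 -0.7 0 -1"

```text
time: 40.23
eef_pos: [0.5637, 0.2287, 0.2862]
tool_rot: [2.221, 2.222, -0.0]
contact_force: [-0.1, 0.0, 0.1]
gripper_width: 1.001
gripper_force: 0.0
```

Emit:
play_rows --pt "0 0 0 4 -0.7 0 -1" --pt "0 0 0 4 -0.7 0 -1" --pt "0 0 0 4 -0.7 0 -1" --pt "0 0 0 3 -0.3 0 -1" --pt "0 0 0 1.5 0 0 -1" --pt "0 0 0 0 0 0 -1" --pt "0 0 0 0 0 0 -1"

```text
time: 40.82
eef_pos: [0.5406, 0.3913, 0.2857]
tool_rot: [2.221, 2.221, -0.002]
contact_force: [0.2, -1.3, 0.7]
gripper_width: 1.001
gripper_force: 0.0
```

```bash
python3 - <<'E'
from h import *
s,W,c,d=look("w11");n=(.541,.428);plan((.5405,.4263,.0832),0);slab(s,W,n,rad=.06)
for a,b in((.016,.0235),(.029,.036),(.114,.128)):sl(W,a,b,n,.055)
E
```

```text
at [0.541  0.3902 0.286 ] yaz -0.1 q7 -0.49 t 40.9 | turn [ 0.     0.001 -0.001] then shift cm [ 3.61 -0.05 20.28]
slab (array([541.6, 428.5]), array([86.7, 86.6]), 45.5) z 0.0199 cent [542.3 437.9]
(0.016, 0.0235) 1116 (array([541.6, 428.5]), array([86.7, 86.6]), 45.5) mean [542.3 437.9] circ [541.5 428. ] 43.8
(0.029, 0.036) 169 (array([540.6, 444.9]), array([61.1, 26.4]), 1.2) mean [540.8 449.7] circ [540.9 433.1] 30.6
(0.114, 0.128) 86 (array([541.1, 426.8]), array([10.8, 10.9]), 66.3) mean [541.1 427. ] circ [541.  426.4] 5.8
```

View pics/w11.png

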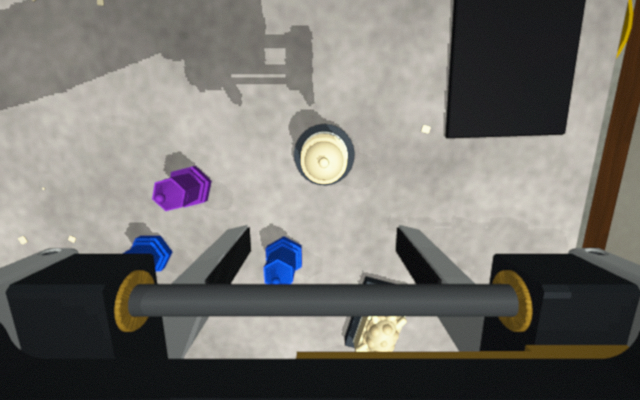

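The urn at (324,157) is about 1.6 mm off centre in y. I regrip and shift it.

Emit:
play_rows --pt "0 0 0 1.8 0 2 -1" --pt "0 0 0 1.84 0 3.5 -1" --pt "0 0 0 0 0 3.5 -1" --pt "0 0 0 0 0 3 -1" --pt "0 0 0 0 0 1.5 -1" --pt "0 0 0 0 0 0 -1" --pt "0 0 0 0 0 0 -1"

```text
time: 41.45
eef_pos: [0.5412, 0.4264, 0.1517]
tool_rot: [2.223, 2.219, -0.001]
contact_force: [0.3, -0.3, 1.2]
gripper_width: 1.003
gripper_force: 0.0
```

```bash
python3 - <<'E'
from h import *
plan((.5411,.4265,.0832),0)
E
```

```text
at [0.5412 0.4264 0.1517] yaz -0.1 q7 -0.48 t 41.5 | turn [ 0.     0.001 -0.002] then shift cm [ 0.01 -0.01  6.85]
```

Emit:
play_rows --pt "0 0 0 0 0 2 -1" --pt "0 0 0 0 0 2.5 -1" --pt "0 0 0 0 0 1.7 -1" --pt "0 0 0 0 0 0.6 -1" --pt "0 0 0 0 0 0 -1" --pt "0 0 0 0 0 0 1" --pt "0 0 0 0 0 0 1" --pt "0 0 0 0 0 0 1" --pt "0 0 0 0 0 0 1" --pt "0 0 0 0 0 0 1"

```text
time: 42.28
eef_pos: [0.5406, 0.4281, 0.084]
tool_rot: [2.221, 2.221, 0.001]
contact_force: [1.9, 0.5, -0.7]
gripper_width: 0.68
gripper_force: 0.0
```

Emit:
play_rows --pt "0 0 0 0 0 0 1" --pt "0 0 0 0 0 0 1" --pt "0 0 0 0 0 0 1" --pt "0 0 0 0 0 0 1" --pt "0 0 0 0 0 0 1" --pt "0 0 0 0 0 0 1"

```text
time: 42.78
eef_pos: [0.5406, 0.428, 0.0836]
tool_rot: [2.221, 2.221, 0.001]
contact_force: [0.4, 0.2, 5.5]
gripper_width: 0.565
gripper_force: 30.0
```

Emit:
play_rows --pt "0 0 0 0 0 -0.2 1" --pt "0 0 0 0 0 -0.2 1" --pt "0 0 0 0.1 0.04 0 1" --pt "0 0 0 0.06 0 0 1" --pt "0 0 0 0 0 0 1" --pt "0 0 0 0 0 0 1" --pt "0 0 0 0 0 0 1"

```text
time: 43.37
eef_pos: [0.5407, 0.4295, 0.0871]
tool_rot: [2.221, 2.221, -0.001]
contact_force: [-0.0, -1.2, -2.9]
gripper_width: 0.567
gripper_force: 30.0
```

Emit:
play_rows --pt "0 0 0 0 0.08 0 1" --pt "0 0 0 0 0 0.15 1" --pt "0 0 0 0 0 0.12 1" --pt "0 0 0 0 0 0.08 1" --pt "0 0 0 0 0 0.03 1" --pt "0 0 0 0 0 0 1" --pt "0 0 0 0 0 0 1"

```text
time: 43.95
eef_pos: [0.5416, 0.4295, 0.0836]
tool_rot: [2.221, 2.221, -0.0]
contact_force: [-2.0, -1.4, 1.5]
gripper_width: 0.565
gripper_force: 30.0
```

Emit:
play_rows --pt "0 0 0 0 0 0 -1" --pt "0 0 0 0 0 0 -1" --pt "0 0 0 0 0 0 -1" --pt "0 0 0 0 0 0 -1" --pt "0 0 0 0 0 0 -1" --pt "0 0 0 0 0 -1 -1" --pt "0 0 0 0 0 -3 -1" --pt "0 0 0 0 0 -4 -1" --pt "0 0 0 0 0 -4 -1" --pt "0 0 0 0 0 -4 -1"

```text
time: 44.78
eef_pos: [0.5414, 0.4292, 0.2462]
tool_rot: [2.222, 2.221, 0.0]
contact_force: [-0.6, 0.8, -0.1]
gripper_width: 1.002
gripper_force: 0.0
```

Emit:
play_rows --pt "0 0 0 -2 0 -4 -1" --pt "0 0 0 -3 0 0 -1" --pt "0 0 0 0 0 0 -1" --pt "0 0 0 0 0 0 -1"

```text
time: 45.12
eef_pos: [0.5422, 0.3795, 0.2826]
tool_rot: [2.224, 2.219, 0.003]
contact_force: [0.8, 1.5, -0.3]
gripper_width: 1.004
gripper_force: 0.0
```

```bash
python3 - <<'E'
from h import *
s,W,c,d=look();n=(.541,.428);print("wrist")
for a,b in((.016,.0235),(.029,.036),(.114,.128)):sl(W,a,b,n,.055)
from cell import arm
for cam in("scene","side"):
    print(cam);x=arm.snapshot(cam);W=np.nanmedian([cloud(x)]+[cloud(arm.snapshot(cam)) for _ in range(4)],0);cv2.imwrite(f"pics/{cam}F.png",x["color"])
    for a,b in((.016,.0235),(.029,.036),(.114,.128)):sl(W,a,b,n,.055)
E
```

```text
wrist
(0.016, 0.0235) 1226 (array([542.2, 428.1]), array([86.3, 86.4]), 89.5) mean [542.4 432.5] circ [541.5 427.9] 43.9
(0.029, 0.036) 93 (array([540.9, 446.9]), array([23.8, 61.5]), 89.9) mean [541.8 452.1] circ [540.9 435.6] 30.7
(0.114, 0.128) 89 (array([541.2, 428.3]), array([10.8,  9.8]), 89.3) mean [541.1 428.1] circ [541.2 428. ] 5.7
scene
(0.016, 0.0235) 142 (array([545.5, 421.6]), array([87.2, 71.8]), 37.5) mean [553.7 413.4] circ [541.5 426.9] 43.7
(0.029, 0.036) 74 (array([544.2, 422.8]), array([61.4, 49.9]), 36.8) mean [549.8 415.1] circ [540.8 427.4] 31.7
(0.114, 0.128) 11 (array([542.5, 426.3]), array([8.3, 8.3]), 78.5) mean [542.3 426. ] circ [542.3 425.4] 5.2
side
(0.016, 0.0235) 705 (array([539.5, 434.9]), array([85.9, 75.3]), 8.1) mean [539.1 446.6] circ [541.1 429. ] 43.9
(0.029, 0.036) 393 (array([539.7, 436.7]), array([63. , 48.3]), 8.3) mean [538.5 443.5] circ [540.6 429.4] 31.9
(0.114, 0.128) 42 (array([540.4, 429.8]), array([ 9.2, 10. ]), 74.6) mean [540.5 430.9] circ [540.6 430.1] 5.2
```

View pics/sceneF.png

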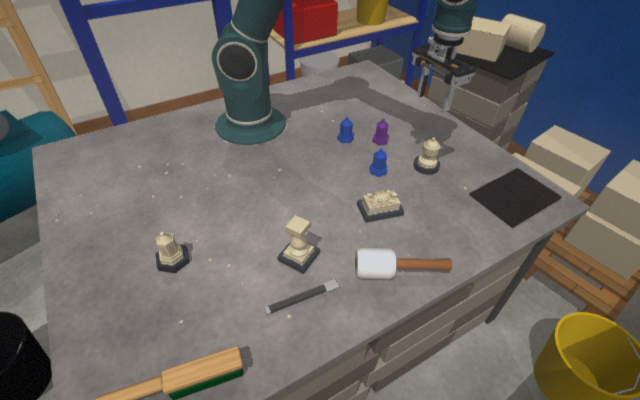

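All four carvings stand centred on their slabs: pinnacle (171,252), baluster (298,240), turtle (381,203) and urn (428,155). The mallet, chisel and look-alikes are where they were.

```bash
python3 -c "
from cell import arm
print(arm.sign_off())"
```

```text
the job is handed in; nothing more can be done
None
```

The job is handed in: by my last camera measurements, turtle, baluster, urn and pinnacle each stand upright and square on their own slabs, centred to about 1 mm (baluster and urn each re-set once), with the mallet and chisel untouched.

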